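# Load the service tool cassette in layers and swing its retaining bail shut

## Task

Pack the tool cassette on the angled stand for a service call: lay the two wrenches flat in the bottom layer, each in the slot of its own length, then lay the amber screwdriver across over them, handle and shaft down in their saddles. Finally swing the wire bail fully down over the screwdriver, and leave everything else on the bench where it is.

Things in the scene. Friction and masses are not known exactly. Their poses are not given: they have to be found in the camera images.
- kit_tray: open moulded tool tray, grey, black inserts with blue-floored nests, 226 long (x) x 184 wide (y), fixed on a wire easel that slopes it 30 degrees. Origin: middle of its underside; x runs up the slope, roughly to the robot's right, y roughly away from the robot, z square out of the tray (up, leaning 30 degrees to the left). 'Tray' offsets are in this frame, mm. Between |x|=62 it is open to the floor at z=6 with side rims 10 high
- long_nest (a point): middle of the longer slot's floor (tray 0, 42, 14): 213 long along tray x, 37 wide, for the 205 mm wrench, flat, either way round; the wrench's origin belongs here. Its two ends are nests in the black inserts at |x| 62 to 107, with walls up to z=26; the shank bridges the open middle
- short_nest (a point): middle of the shorter slot's floor (tray 0, -42, 14): 181 long along tray x, 33 wide, for the 173 mm wrench, flat, either way round; the wrench's origin belongs here. Built like the longer slot
- saddle (a point): the point (tray 25, -3, 27) where the screwdriver's origin belongs once it lies in its two saddles, over the wrenches: its y axis along tray y, handle to the tray's +y side. The saddles stand between tray x -1 and 51, so for x under -5 the middle is free for the fingers that lay a wrench
- handle_saddle (a point): middle of the handle saddle's floor (tray 25, 72, 27): a block 48 x 12 with a notch 29 wide at its floor between flared cheeks, 45 apart at their top, z=45; beyond it a butt stop at y 88.5 to 92, up to z=38
- shaft_saddle (a point): middle of the shaft saddle's notch floor (tray 25, -66, 37): a post 36 x 10 with a notch 13 wide at its floor between flared cheeks, 30 apart at their top, z=52
- wrench_13: the longer bright steel combination wrench, 30 x 205 x 10, lying flat on the bench, loose, about 0.11 kg. Origin: middle of its length at the underside; y runs along it (box end, 10 thick, at +y; open end, 8 thick and 30 wide, at -y), z up. The shank (y -74 to 78) is 12 wide (x -5 to 7), from 1 to 6 above the underside
- wrench_10: the shorter bright steel combination wrench, 25 x 173 x 8, lying flat on the bench, loose, about 0.09 kg. Origin: middle of its length at the underside; y runs along it (box end at +y, open end 26 wide at -y), z up. The shank (y -62 to 66) is 11 wide (x -5 to 6), from 1 to 6 above the underside
- screwdriver: screwdriver with amber and black handle, 25 x 163 x 27, lying on the bench, loose. Origin: middle of its length, at the underside of the handle; y runs along it, handle from y=0 to 82 (24 wide, 26 high), steel shaft (6 thick, 13 above the underside) from 0 to y=-82; about 0.07 kg; z up
- bail (a joint): hinge of the U-shaped wire bail (6 mm wire, 193 wide) at the tray's upper end (axis along tray y at x=106, z=40). 0 = shut on its stop, crossbar at tray x=25, z=59, just above the screwdriver handle in its saddle; grows as it swings up and back, radians, to 2.3 (leaning back past upright). Stiff: it stays where left; about 1 N at the crossbar moves it
- bail_grip (a point): middle of the black rubber sleeve (44 long, 13 thick) on the bail's crossbar, at tray y=-32, 83 mm from the hinge axis; moves with the bail (shut: tray x=25, z=59). Standing, the crossbar is up to 250 above the bench: carry things over it. Push it over from behind, then press it down
- grease_tin: flat round red tin, 65 across, 23 high; a loose bystander to leave alone; origin at the middle of its underside
- hex_key_5: dark L-shaped hex key, 30x87x6, flat on the bench; a loose bystander to leave alone; origin at the middle of its underside
- torch: dark grey torch lying down, 31x109x31; a loose bystander to leave alone; origin at the middle of its underside
- nut_cup: black cup of brass nuts, 68 across, 50 high; a loose bystander to leave alone; origin at the middle of its underside
- zip_pouch: flat grey pouch, 63x86x9; a loose bystander to leave alone; origin at the middle of its underside
- tape_measure: grey and black tape measure, 37x84x63; a loose bystander to leave alone; origin at the middle of its underside
- small_block: white-silver drilled block, 38x62x28; a loose bystander to leave alone; origin at the middle of its underside

How it is judged (in metres and radians):
On the way, in this order (a step that is already met when the one before it is completed fails the run):
1. one of the wrenches lies flat in its own slot (((x of wrench_13 in the frame of kit_tray between -0.009 and 0.009 m and y of wrench_13 in the frame of kit_tray between 0.034 and 0.05 m and z of wrench_13 in the frame of kit_tray between 0.009 and 0.0185 m and angle between the y axis of wrench_13 and the x axis of kit_tray, either way round below 0.09 rad) or (x of wrench_10 in the frame of kit_tray between -0.009 and 0.009 m and y of wrench_10 in the frame of kit_tray between -0.05 and -0.034 m and z of wrench_10 in the frame of kit_tray between 0.009 and 0.0185 m and angle between the y axis of wrench_10 and the x axis of kit_tray, either way round below 0.09 rad))), for 0.2 s.
2. both wrenches lie flat in their own slots, the screwdriver not yet in (x of wrench_13 in the frame of kit_tray between -0.009 and 0.009 m and y of wrench_13 in the frame of kit_tray between 0.034 and 0.05 m and z of wrench_13 in the frame of kit_tray between 0.009 and 0.0185 m and angle between the y axis of each of wrench_13, wrench_10 and the x axis of kit_tray, either way round below 0.09 rad and x of wrench_10 in the frame of kit_tray between -0.009 and 0.009 m and y of wrench_10 in the frame of kit_tray between -0.05 and -0.034 m and z of wrench_10 in the frame of kit_tray between 0.009 and 0.0185 m and not (x of screwdriver in the frame of kit_tray between 0.017 and 0.033 m and y of screwdriver in the frame of kit_tray between -0.016 and 0.01 m and z of screwdriver in the frame of kit_tray between 0.022 and 0.0325 m and angle between the y axis of screwdriver and the y axis of kit_tray, either way round below 0.1 rad)), for 0.2 s.
3. the screwdriver lies in its saddles over the wrenches, the bail still up (x of wrench_13 in the frame of kit_tray between -0.009 and 0.009 m and y of wrench_13 in the frame of kit_tray between 0.034 and 0.05 m and z of wrench_13 in the frame of kit_tray between 0.009 and 0.0185 m and angle between the y axis of each of wrench_13, wrench_10 and the x axis of kit_tray, either way round below 0.09 rad and x of wrench_10 in the frame of kit_tray between -0.009 and 0.009 m and y of wrench_10 in the frame of kit_tray between -0.05 and -0.034 m and z of wrench_10 in the frame of kit_tray between 0.009 and 0.0185 m and x of screwdriver in the frame of kit_tray between 0.017 and 0.033 m and y of screwdriver in the frame of kit_tray between -0.016 and 0.01 m and z of screwdriver in the frame of kit_tray between 0.022 and 0.0325 m and angle between the y axis of screwdriver and the y axis of kit_tray, either way round below 0.1 rad and value of joint bail above 0.3 rad), for 0.2 s.
4. the bail is fully down over the screwdriver (value of joint bail below 0.08 rad), for 0.2 s.
At the end, for the whole second after the job is handed in: Each wrench lies flat in its own slot (within 9 mm lengthwise, 8 mm sideways, 5 mm in depth and 5 degrees of its place), the screwdriver lies in both saddles across them (within 8 mm, 13 mm along its length, 5 mm in height and 6 degrees), the bail is shut to within 0.08 rad, and all are at rest (x of wrench_13 in the frame of kit_tray between -0.009 and 0.009 m and y of wrench_13 in the frame of kit_tray between 0.034 and 0.05 m and z of wrench_13 in the frame of kit_tray between 0.009 and 0.0185 m and angle between the y axis of each of wrench_13, wrench_10 and the x axis of kit_tray, either way round below 0.09 rad and x of wrench_10 in the frame of kit_tray between -0.009 and 0.009 m and y of wrench_10 in the frame of kit_tray between -0.05 and -0.034 m and z of wrench_10 in the frame of kit_tray between 0.009 and 0.0185 m and x of screwdriver in the frame of kit_tray between 0.017 and 0.033 m and y of screwdriver in the frame of kit_tray between -0.016 and 0.01 m and z of screwdriver in the frame of kit_tray between 0.022 and 0.0325 m and angle between the y axis of screwdriver and the y axis of kit_tray, either way round below 0.1 rad and value of joint bail below 0.08 rad and linear speed of each of wrench_13, wrench_10, screwdriver below 0.02 m/s); the robot touches nothing.
It fails at once if a bystander is shifted by more than 3 cm (distance of any of grease_tin, hex_key_5, torch, nut_cup, zip_pouch, tape_measure, small_block from where it was at the start of the episode above 0.03 m).
It also fails if it takes over 72 s, if anything falls off the work surface, if the arm or the gripper's body presses on something with over 40 N, if the wrist force passes 120 N, or if a joint passes its speed limit or range.

## Robot

A 6-joint arm with a two-finger parallel gripper is mounted at the origin on a cart in front of the work surface, level with it; the furniture and walls round the work are solid. World frame = base frame: x ahead of the robot, y to its left, z up, the work surface at z = 0. Lengths are in m, angles in degrees, forces in N, time in s.
With the tool pointing down it reaches from about 0.325 to 0.85 m from the base axis. Payload 15.5 kg.
Tool frame: the origin (TCP) lies at the very end of the fingers, on their centre line; the grasp point (between the pads) lies arm.grip_depth behind it (arm.grip_depth is the distance from the TCP to the grasp point, in m); z points along the fingers, y is the direction in which the jaws open and shut (so a half turn about z gives the same grasp; the last joint's range is limited). The gripper opens to 91 mm and grips with 3 to 60 N. Pads are 32 mm wide; open, the fingers measure 118 mm over their backs; the gripper's body (76 mm by 178 mm) begins 60 mm behind the grasp point.
Start: joints at [67.81, 28.281, 77.091, -0, 74.628, -5.472], TCP at [0.18, 0.599, 0.214] pointing down, gripper open.
Joint ranges: [-166.48, 166.48], [-47.26, 123.95], [12.59, 153.08], [-70.14, 250.14], [6.76, 159.57], [-176.63, 176.63]. Speed limits (degrees/s): [108.29, 108.29, 147.25, 172.46, 172.46, 172.46].

## Interface

Orientations are given as a 3x3 rotation matrix whose columns are the frame's x, y, z axes.
In Python, from rig import arm gives the robot as it stands. Calls block until the motion is done:
- arm.move_to(position, orientation): joint-space move of the TCP to a pose.
- arm.move_l(position, orientation=None, feed=0.15): straight line of the TCP; orientation=None keeps the orientation; feed is the mean speed in m/s.
- arm.move_joints(angles): joint-space move.
- arm.grip(opening): finger opening in m; the grip force is fixed at half the most; returns when the fingers have stopped.
- arm.sleep(seconds).
- arm.solve_ik(position, orientation): joint angles nearest the present ones, or None.
- arm.snapshot(name): name is "scene" or "top" or "wrist"; returns the picture (420x560x3 uint8, red, green, blue); there is no depth.
- arm.get_calibration(name): a dict with "intrinsics" (3x3 intrinsics, pixels), "cam_to_world" (4x4, takes a point from camera to world coordinates). Camera axes: x right, y down, z forward; pixel columns grow to the right and rows downward; lengths in m; the calibration is good to about 2 mm. The wrist camera is an equidistant fisheye: a pixel r from the principal point sees the ray r / f radians off the axis. A picture is of the moment at which its call begins: read the wrist's pose just before it. get_calibration takes no time and is no camera call; for the wrist camera it gives the pose at the moment of the call.
A pose or a line that the arm cannot do raises arm.Unreachable and nothing moves.
- arm.sign_off(): hands the job in, once; it reports no verdict.
Readings, each from a call of its own:
- arm.current_t(): time.
- arm.current_joint_positions(): joint angles.
- arm.current_dq(): joint speeds.
- arm.current_tau(): joint torques, N m.
- arm.current_ee_pos(): TCP position.
- arm.current_tool_rot(): TCP orientation.
- arm.current_force(): force on the tool from outside, world axes, zero at the start.
- arm.current_torque(): the same for the moment, N m.
- arm.current_width(): finger opening in m.
Only numpy, scipy, OpenCV 4.12 (cv2) and the standard library are available. Lean on these libraries where they do the work, as an engineer would, in place of code of your own. Each camera call takes 0.05 s, during which the arm holds its last target.

## Working session

There is one attempt and no reset: what is moved stays moved. The work goes in short steps, each a Python script; the robot and the scene stay as the last script left them, time stands still between calls to the robot, and variables do not carry over. Pictures are saved under pics/ and viewed, and the job is handed in when it is done.

```bash
ls; mkdir -p pics; python3 - <<'E'
from rig import arm
import cv2,numpy as np
for n in ["scene","top","wrist"]:
    im=arm.snapshot(n); cv2.imwrite(f"pics/{n}0.png",cv2.cvtColor(im,cv2.COLOR_RGB2BGR))
    c=arm.get_calibration(n); print(n,c["intrinsics"],c["cam_to_world"])
print(arm.grip_depth,arm.current_t(),arm.current_width(),arm.current_tool_rot())
E
```

```text
pics
scene [[395.69355094   0.         270.33831825]
 [  0.         395.69355094 212.35078628]
 [  0.           0.           1.        ]] [[ 0.54377744 -0.42308522  0.72477927 -0.35364008]
 [-0.83910598 -0.28891197  0.46090241 -0.61025737]
 [ 0.01439641 -0.85879495 -0.51211715  0.74573828]
 [ 0.          0.          0.          1.        ]]
top [[539.37541629   0.         283.31400383]
 [  0.         539.37541629 209.97870712]
 [  0.           0.           1.        ]] [[ 0.388346   -0.78152459  0.48826909 -0.31207867]
 [-0.92148508 -0.32517038  0.21243696 -0.40368767]
 [-0.00725406 -0.53243172 -0.84644187  1.63457046]
 [ 0.          0.          0.          1.        ]]
wrist [[325.1922621    0.         282.4022296 ]
 [  0.         325.1922621  210.89796356]
 [  0.           0.           1.        ]] [[ 2.87238396e-01  9.15011972e-01  2.83279358e-01  9.91858256e-02]
 [ 9.57859109e-01 -2.74444439e-01 -8.47713262e-02  6.23064807e-01]
 [ 1.77666132e-04  2.95691293e-01 -9.55283533e-01  3.83861341e-01]
 [ 0.00000000e+00  0.00000000e+00  0.00000000e+00  1.00000000e+00]]
0.0188 0.15 0.09131875889322727 [[-9.57729180e-01  2.87671144e-01 -3.61080038e-04]
 [ 2.87671352e-01  9.57728814e-01 -8.44240303e-04]
 [ 1.02953183e-04 -9.12425956e-04 -9.99999578e-01]]
```

View pics/scene0.png

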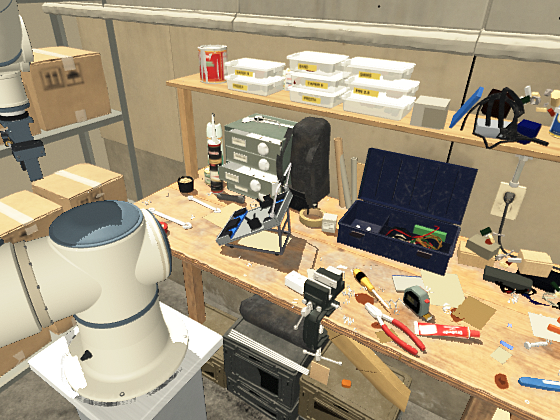

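View pics/top0.png

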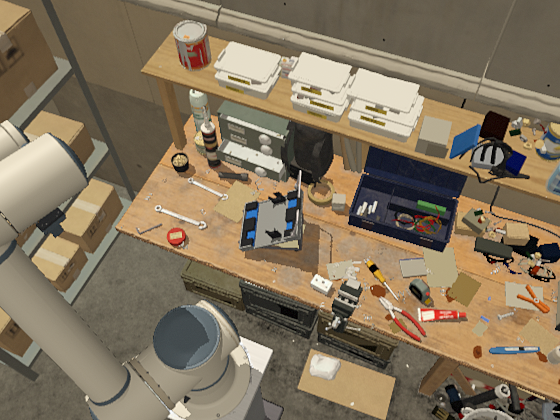

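View pics/wrist0.png

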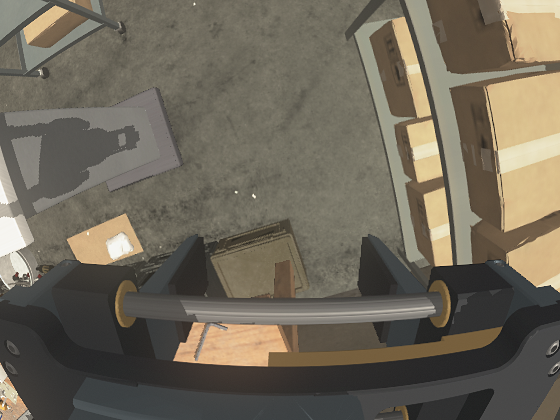

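```bash
python3 - <<'E'
import cv2
im=cv2.imread("pics/top0.png")
def c(n,x,y,w,h,f,src=im):
    cv2.imwrite(f"pics/{n}.png",cv2.resize(src[y:y+h,x:x+w],None,fx=f,fy=f,interpolation=cv2.INTER_CUBIC))
c("topA",130,140,130,110,6)
c("topB",225,165,130,95,6)
c("topC",300,240,140,90,5.5)
im2=cv2.imread("pics/scene0.png")
c("scA",200,160,130,100,6,im2)
E
```

```text
(no output)
```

View pics/topA.png

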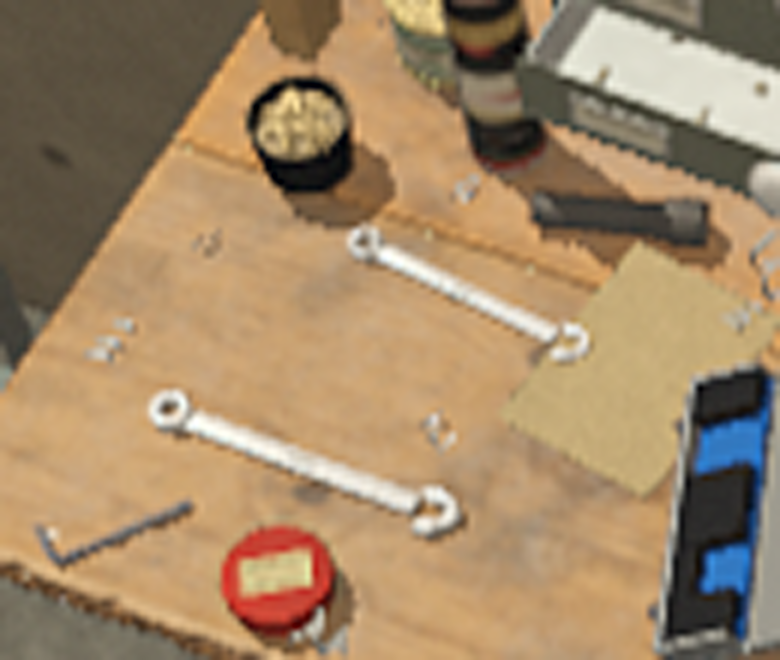

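View pics/topB.png

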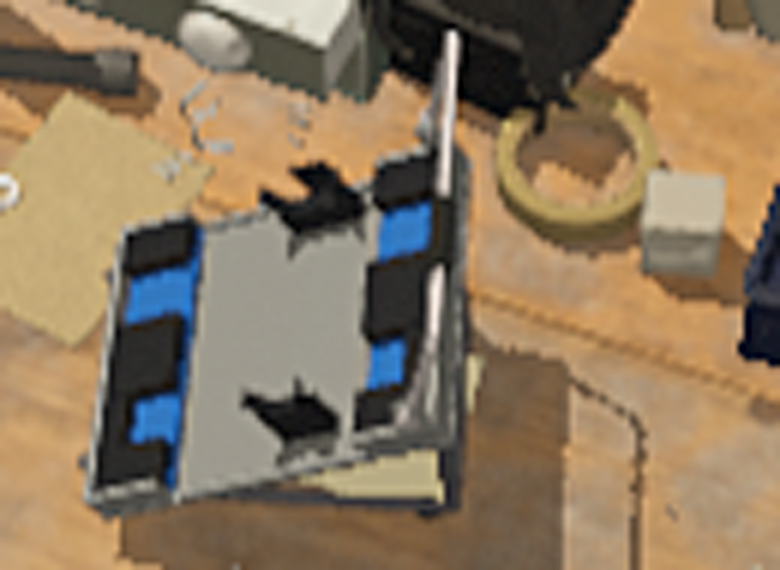

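View pics/topC.png

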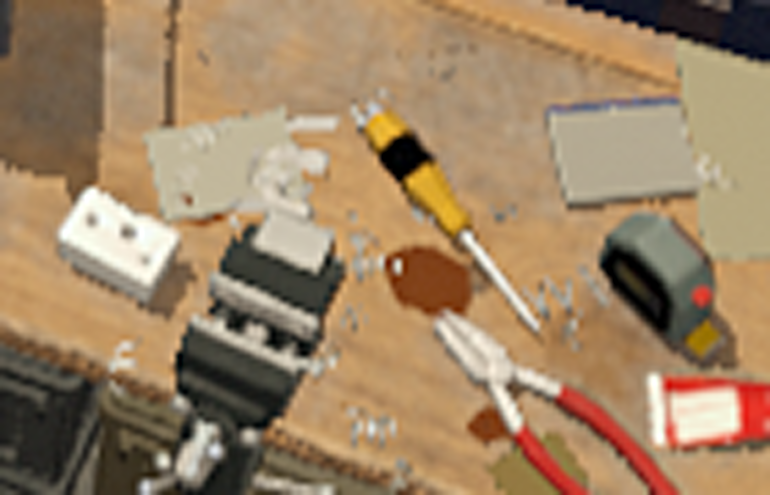

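View pics/scA.png

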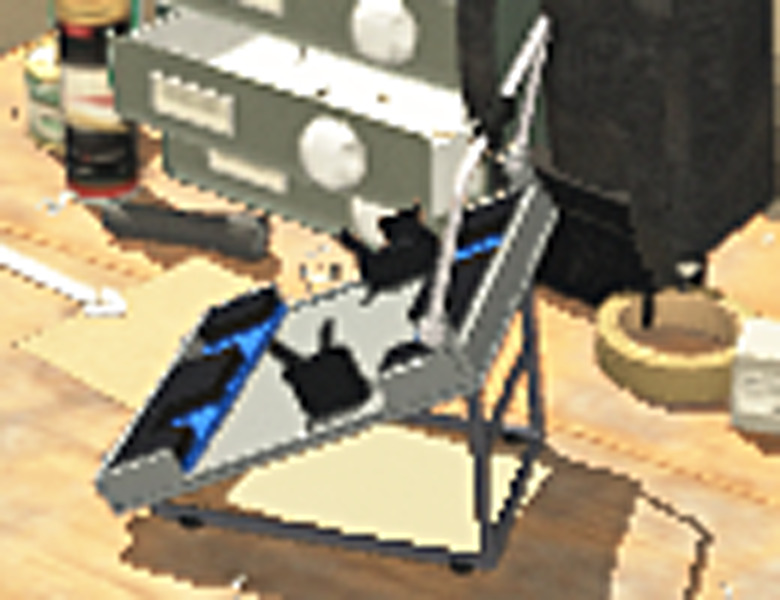

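```bash
cat > h.py <<'E'
import numpy as np, cv2
from scipy.optimize import least_squares
from scipy.spatial.transform import Rotation as R
def ray(uv,K,T,fish=False):
    uv=np.atleast_2d(uv).astype(float)
    d=np.c_[(uv[:,0]-K[0,2])/K[0,0],(uv[:,1]-K[1,2])/K[1,1],np.ones(len(uv))]
    if fish:
        r=np.hypot(d[:,0],d[:,1]); s=np.where(r>1e-9,np.sin(r)/np.maximum(r,1e-9),1)
        d=np.c_[d[:,0]*s,d[:,1]*s,np.cos(r)]
    return T[:3,3],d@T[:3,:3].T
def toz(uv,z,K,T,fish=False):
    o,d=ray(uv,K,T,fish); t=(z-o[2])/d[:,2]; return o+d*t[:,None]
def proj(P,K,T,fish=False):
    P=np.atleast_2d(P); c=(P-T[:3,3])@T[:3,:3]
    if fish:
        rr=np.hypot(c[:,0],c[:,1]); th=np.arctan2(rr,c[:,2]); x=c[:,0]/rr*th; y=c[:,1]/rr*th
    else: x=c[:,0]/c[:,2]; y=c[:,1]/c[:,2]
    return np.c_[K[0,0]*x+K[0,2],K[1,1]*y+K[1,2]]
def trayR(yaw,tilt=np.pi/6):
    # x up the slope
    c,s=np.cos(yaw),np.sin(yaw)
    x=np.array([c*np.cos(tilt),s*np.cos(tilt),np.sin(tilt)])
    y=np.array([-s,c,0]); return np.c_[x,y,np.cross(x,y)]
K_top=np.array([[539.37541629,0,283.31400383],[0,539.37541629,209.97870712],[0,0,1]])
T_top=np.array([[0.388346,-0.78152459,0.48826909,-0.31207867],[-0.92148508,-0.32517038,0.21243696,-0.40368767],[-0.00725406,-0.53243172,-0.84644187,1.63457046],[0,0,0,1]])
K_sc=np.array([[395.69355094,0,270.33831825],[0,395.69355094,212.35078628],[0,0,1]])
T_sc=np.array([[0.54377744,-0.42308522,0.72477927,-0.35364008],[-0.83910598,-0.28891197,0.46090241,-0.61025737],[0.01439641,-0.85879495,-0.51211715,0.74573828],[0,0,0,1]])
E
python3 - <<'E'
from h import *
def A(p): return np.array(p)/6+[130,140]
def C(p): return np.array(p)/5.5+[300,240]
print(toz(A([[168,410],[437,510]]),.008,K_top,T_top))
print(toz(A([[364,243],[572,341]]),.006,K_top,T_top))
print(toz(C([[372,112],[463,230],[540,332]]),.013,K_top,T_top))
def B(p): return np.array(p)/6+[225,165]
def S(p): return np.array(p)/6+[200,160]
# tray: insert inner edges x=-62 slots etc, blue corners
tp=[([-62,60.5,14],[205,232]),([-62,-58.5,14],[173,487]),
([-113,92,10],None)]
# B: lower insert: block tops  (z=26) front edge
E
```

```text
[[0.46042694 0.42108193 0.008     ]
 [0.46048486 0.24089284 0.008     ]]
[[0.61441377 0.37156796 0.006     ]
 [0.59848571 0.22103083 0.006     ]]
[[ 0.54807674 -0.33501117  0.013     ]
 [ 0.49419725 -0.40933248  0.013     ]
 [ 0.44923333 -0.46994885  0.013     ]]
```

```bash
cat >> h.py <<'E'
def snap(arm,n,name):
    c=arm.get_calibration(n); im=arm.snapshot(n)
    cv2.imwrite(f"pics/{name}.png",cv2.cvtColor(im,cv2.COLOR_RGB2BGR)); np.save(f"pics/{name}.npy",c["cam_to_world"])
    return im,c
K_w=np.array([[325.1922621,0,282.4022296],[0,325.1922621,210.89796356],[0,0,1]])
DOWN90=np.array([[0,1,0],[1,0,0],[0,0,-1.]])  # tool x=+Y, tool y=+X
E
python3 - <<'E'
from rig import arm
from h import *
for p in ([.52,0.02,.36],[.53,.26,.24]):
    print(arm.solve_ik(p,DOWN90))
arm.move_to([.52,0.02,.36],DOWN90); snap(arm,"wrist","w_tray"); print(arm.current_t())
arm.move_to([.53,.26,.24],DOWN90); snap(arm,"wrist","w_wr"); print(arm.current_t())
E
```

```text
[-4.37395935e+00  1.30644850e+01  7.80404371e+01 -2.54444375e-14
  8.88950780e+01 -4.37395935e+00]
[ 2.03366062e+01  2.40977680e+01  8.01244312e+01 -2.54444375e-14
  7.57778008e+01  2.03366062e+01]
2.6417
3.7333
```

View pics/w_tray.png

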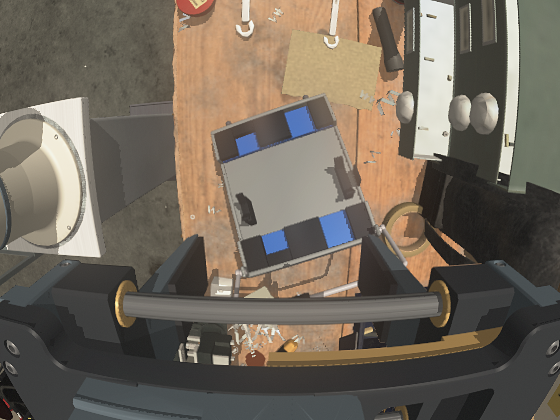

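View pics/w_wr.png

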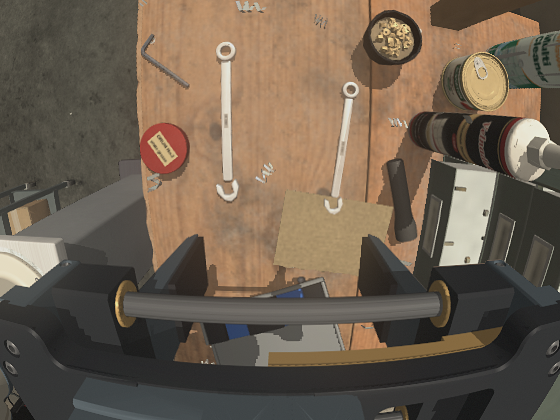

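```bash
python3 - <<'E'
import cv2
def c(n,o,x,y,w,h,f):
    im=cv2.imread(f"pics/{n}.png"); cv2.imwrite(f"pics/{o}.png",cv2.resize(im[y:y+h,x:x+w],None,fx=f,fy=f,interpolation=cv2.INTER_CUBIC))
c("w_tray","zt",200,85,195,145,4)
c("w_tray","zt2",200,190,200,120,4)
c("w_wr","zw",200,30,170,185,3.2)
E
```

```text
(no output)
```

View pics/zt.png

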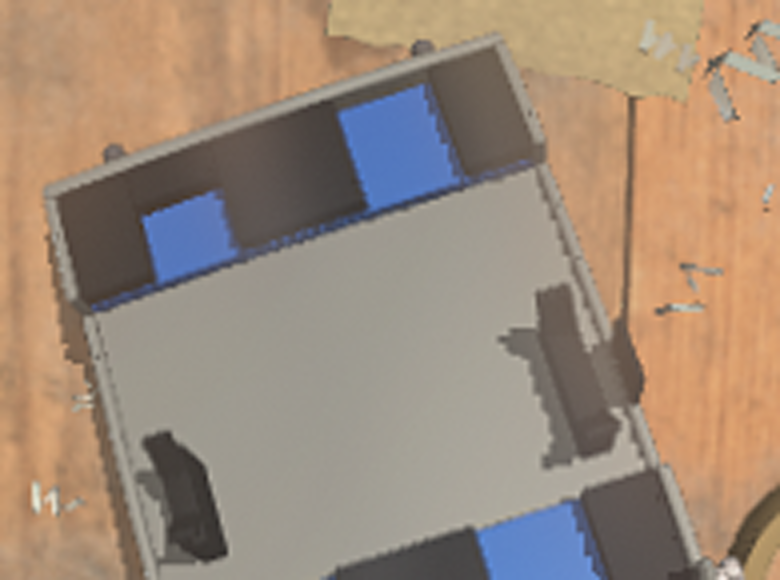

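View pics/zt2.png

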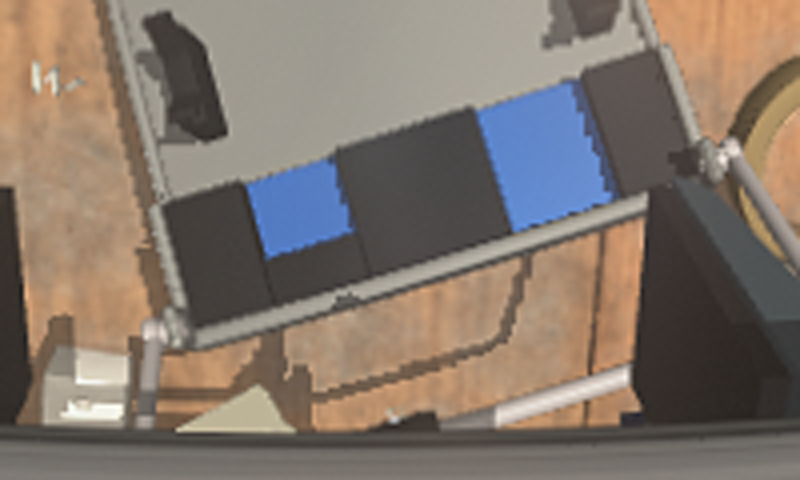

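View pics/zw.png

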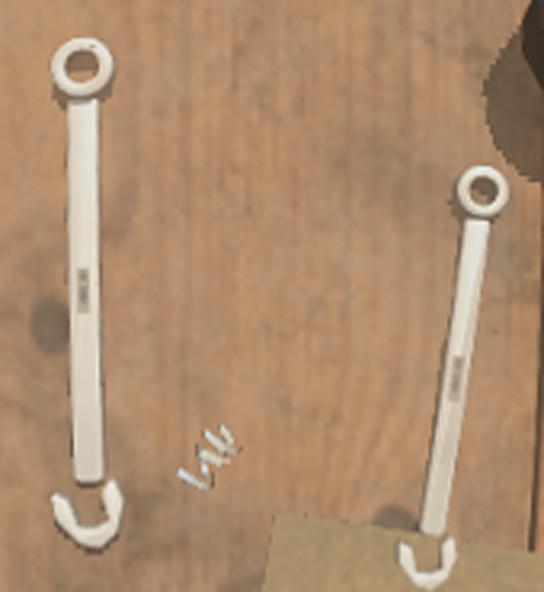

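```bash
cat > fit.py <<'E'
from h import *
T=np.load("pics/w_tray.npy")
a=lambda p:np.array(p)/4+[200,85]; b=lambda p:np.array(p)/4+[200,190]
D=[((-90.5,-58.5,14),a([142,215])),((-90.5,-25.5,14),a([222,190])),((-106.5,23.5,14),a([340,110])),((-106.5,60.5,14),a([428,85])),
((-62,-58.5,14),a([157,284])),((-62,60.5,14),a([464,180])),
((62,-58.5,14),b([245,187])),((62,-25.5,14),b([333,158])),((90.5,-58.5,14),b([268,258])),((90.5,-25.5,14),b([353,235])),
((62,23.5,26),b([475,108])),((62,60.5,14),b([577,80])),((106.5,23.5,26),b([512,232])),((106.5,60.5,14),b([617,197]))]
P=np.array([d[0] for d in D])/1e3; U=np.array([d[1] for d in D])
def f(q,tilt=np.pi/6): return (proj(P@trayR(q[3],tilt).T+q[:3],K_w,T,True)-U).ravel()
r=least_squares(f,[.55,.05,.1,-1.4],loss='soft_l1'); print(r.x,np.degrees(r.x[3])); print(np.round(f(r.x).reshape(-1,2),1))
r2=least_squares(lambda q:f(q[:4],q[4]),[*r.x,.52],loss='soft_l1'); print(r2.x,np.degrees(r2.x[4]))
np.save("tray.npy",r.x)
q=r.x
def W(p): return trayR(q[3])@(np.array(p)/1e3)+q[:3]
print(W([-113,-92,0]),W([113,92,0]))
for n,K,TT,fi in (("w_tray",K_w,T,True),("top0",K_top,T_top,False),("scene0",K_sc,T_sc,False)):
    im=cv2.imread(f"pics/{n}.png"); s=4
    im=cv2.resize(im,None,fx=s,fy=s,interpolation=cv2.INTER_CUBIC)
    def line(A,B,c):
        pts=[proj(W(np.array(A)+(np.array(B)-A)*t),K,TT,fi)[0] for t in np.linspace(0,1,15)]
        cv2.polylines(im,[np.int32((np.array(pts)+.5)*s)],False,c,1)
    def box(x0,x1,y0,y1,z,c):
        for A,B in (((x0,y0),(x1,y0)),((x1,y0),(x1,y1)),((x1,y1),(x0,y1)),((x0,y1),(x0,y0))): line((*A,z),(*B,z),c)
    box(-113,113,-92,92,0,(0,0,255)); box(-106.5,106.5,23.5,60.5,14,(0,255,255)); box(-90.5,90.5,-58.5,-25.5,14,(0,255,255))
    box(1,49,66,78,45,(0,255,0)); box(7,43,-71,-61,52,(0,255,0))
    L=np.hypot(81,19); e0=np.arctan2(19,81)
    for th,c in ((2.3,(255,0,255)),(1.9,(255,255,0)),(1.5,(255,0,0))):
        x=106-L*np.cos(e0+th); z=40+L*np.sin(e0+th)
        line((106,-96,40),(x,-96,z),c);line((106,96,40),(x,96,z),c);line((x,-96,z),(x,96,z),c)
    x0,y0,w,h={"w_tray":(195,80,200,150),"top0":(225,160,130,97),"scene0":(205,150,125,94)}[n]
    if n=="w_tray": y0=150
    o=im[y0*s:(y0+h)*s,x0*s:(x0+w)*s]
    if n!="w_tray": o=cv2.resize(o,None,fx=1.5,fy=1.5)
    cv2.imwrite(f"pics/ov_{n}.png",o[:600,:800])
E
python3 fit.py
```

```text
[ 0.53153279  0.00444341  0.07216599 -1.24769984] -71.48793475999442
[[-0.2  0.7]
 [ 0.3 -0.2]
 [-1.1  0.7]
 [ 0.1 -0.5]
 [ 0.3 -0.2]
 [ 0.3  0.4]
 [-0.3 -1. ]
 [ 0.5 -0.9]
 [-0.5  1.1]
 [ 1.4 -0.1]
 [-1.  -0.8]
 [-0.  -0.5]
 [-0.1  0.4]
 [ 0.2  1.5]]
[ 0.53156676  0.00419973  0.07091822 -1.24804814  0.51105875] 29.281509244353956
[0.41322191 0.06803025 0.01566599] [ 0.64984367 -0.05914343  0.12866599]
```

View pics/ov_w_tray.png

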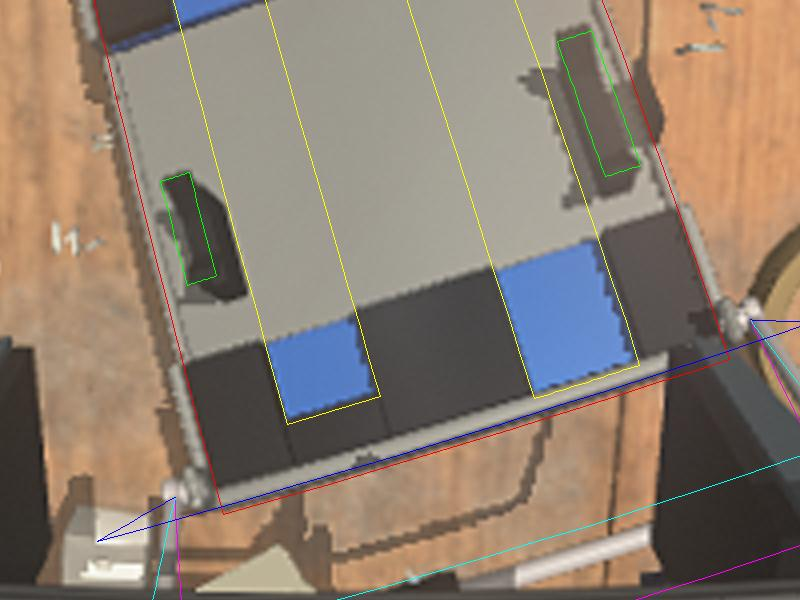

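View pics/ov_top0.png

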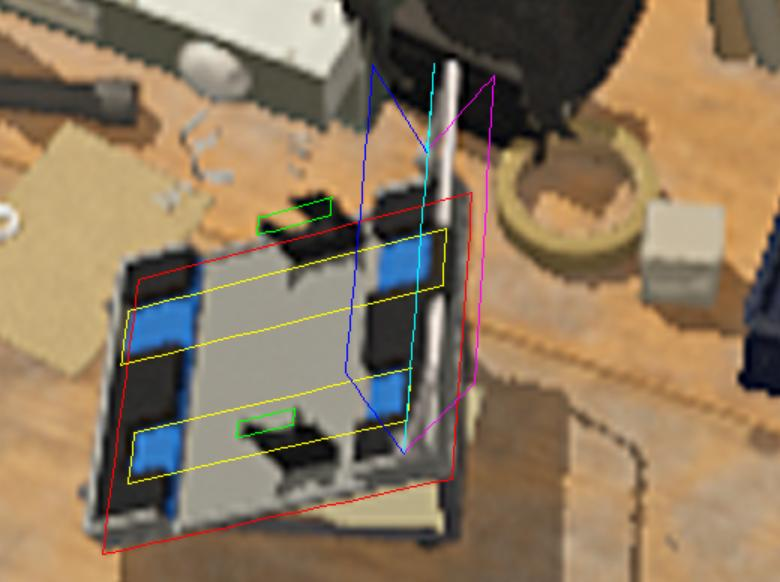

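View pics/ov_scene0.png

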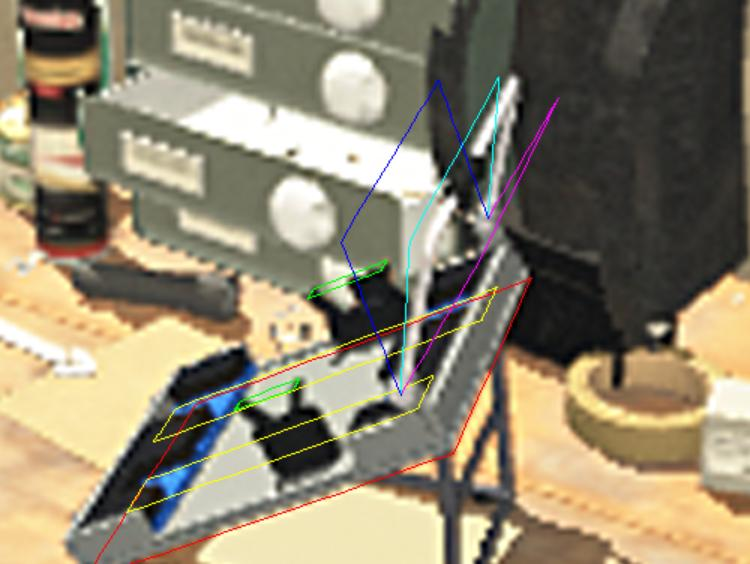

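```bash
cat > wr.py <<'E'
from h import *
T=np.load("pics/w_wr.npy"); z=lambda p:np.array(p)/3.2+[200,30]
print(T)
print(toz(z([[82,66],[89,515]]),.009,K_w,T,True)); print(toz(z([[483,190],[428,560]]),.007,K_w,T,True))
# shank axis
print(toz(z([[84,100],[89,480]]),.006,K_w,T,True)); print(toz(z([[477,222],[433,532]]),.006,K_w,T,True))
# extremes
print(toz(z([[82,38],[90,550]]),.005,K_w,T,True)); print(toz(z([[483,165],[428,588]]),.005,K_w,T,True))
E
python3 wr.py
```

```text
[[ 9.99998662e-01 -4.04192667e-04  1.58520577e-03  5.30397215e-01]
 [ 8.07113442e-05 -9.55627058e-01 -2.94579223e-01  3.43748265e-01]
 [ 1.63393229e-03  2.94578957e-01 -9.55625747e-01  4.11065427e-01]
 [ 0.00000000e+00  0.00000000e+00  0.00000000e+00  1.00000000e+00]]
[[0.461707   0.42466363 0.009     ]
 [0.46103125 0.24663338 0.009     ]]
[[0.6157051  0.37622263 0.007     ]
 [0.59803991 0.22721349 0.007     ]]
[[0.46202354 0.41142272 0.006     ]
 [0.46110949 0.26034721 0.006     ]]
[[0.6136846  0.36350283 0.006     ]
 [0.59975316 0.23875279 0.006     ]]
[[0.46094657 0.43699938 0.005     ]
 [0.46009567 0.23095186 0.005     ]]
[[0.61604062 0.38636124 0.005     ]
 [0.5989346  0.21460227 0.005     ]]
```

```bash
cat > fit2.py <<'E'
import re
src=open('fit.py').read()
pre,post=src.split("def f(q")
post="def f(q"+post
exec(pre)
U=U-0.375
tB=lambda p:np.array(p)/6+[225,165]-.42; sA=lambda p:np.array(p)/6+[200,160]-.42
sad=[(9,-66,52),(41,-66,52),(2,72,45),(48,72,45)]
Ps=np.array(sad)/1e3
Ut=tB([[247,397],[297,382],[264,195],[322,165]]); Us=sA([[272,362],[328,322],[342,235],[415,208]])
def g(q,b=True):
    M=lambda P:P@trayR(q[3]).T+q[:3]
    return np.r_[(proj(M(P),K_w,T,True)-U).ravel(),(proj(M(Ps),K_top,T_top)-Ut).ravel(),(proj(M(Ps),K_sc,T_sc)-Us).ravel()]
r=least_squares(g,[.55,.05,.1,-1.4],loss='soft_l1'); print(r.x,np.degrees(r.x[3])); print(np.round(g(r.x).reshape(-1,2),1))
# only top+scene
r3=least_squares(lambda q:g(q)[28:],r.x); print("sc+top",r3.x,np.round(r3.fun.reshape(-1,2),1))
r4=least_squares(lambda q:g(q)[:28],r.x); print("wrist",r4.x)
np.save("tray.npy",r.x)
exec(post[post.index("q=r.x"):])
E
python3 fit2.py
```

```text
[ 0.5311861   0.00468961  0.07165059 -1.24639508] -71.4131774621498
[[-0.   1. ]
 [ 0.4 -0. ]
 [-1.1  0.9]
 [ 0.1 -0.3]
 [ 0.5  0.1]
 [ 0.4  0.5]
 [-0.1 -0.9]
 [ 0.7 -0.8]
 [-0.3  1.2]
 [ 1.5 -0.1]
 [-0.9 -0.8]
 [ 0.1 -0.4]
 [ 0.   0.4]
 [ 0.4  1.5]
 [-1.3  0.4]
 [-1.2  1. ]
 [-1.   0.2]
 [ 1.   2.1]
 [-0.4 -2.8]
 [-0.9  0.6]
 [-0.2 -0.2]
 [-0.7 -0.3]]
sc+top [ 0.5377185   0.00633075  0.06592372 -1.22398508] [[-0.4 -0.3]
 [-0.3  0. ]
 [-1.1 -0.4]
 [ 0.9  1.3]
 [ 0.9 -2.1]
 [ 0.4  1.2]
 [ 0.   0.4]
 [-0.4  0.2]]
wrist [ 0.53100709  0.00502569  0.0720434  -1.24794524]
[0.41279236 0.06812203 0.01515059] [ 0.64957984 -0.05874281  0.12815059]
```

View pics/ov_w_tray.png

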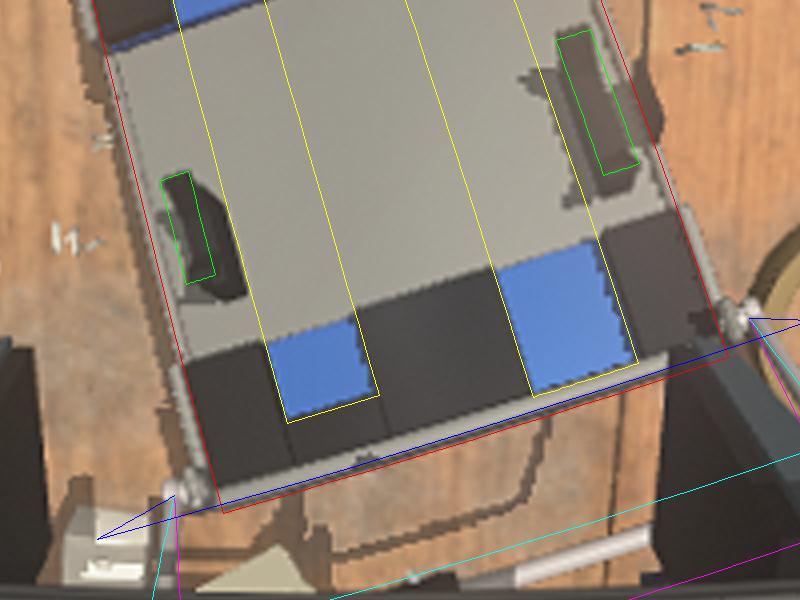

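View pics/ov_top0.png

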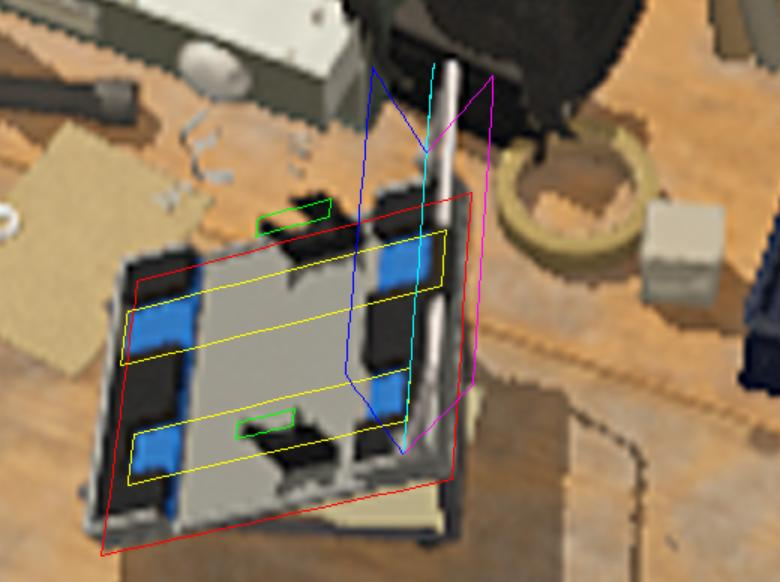

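```bash
cat >> h.py <<'E'
q=np.load("tray.npy"); TR=trayR(q[3])
def W(p): return TR@(np.array(p)/1e3)+q[:3]
# tool: z=-tray z, x=-tray x, y=+tray y  (x cross y = z: (-x)x(y) = -z ok)
TOOLW=np.c_[-TR[:,0],TR[:,1],-TR[:,2]]
E
python3 - <<'E'
from rig import arm
from h import *
p=W([30,0,170]); print(p,arm.solve_ik(p,TOOLW)); 
for t in ([-22,42,20],[-22,42,110],[-22,-42,20],[-22,-42,110]): print(W(t),arm.solve_ik(W(t),TOOLW))
TD=np.c_[TR[:,1],TR[:,0],-TR[:,2]]
for t in ([25,22,30],[25,22,150]): print(arm.solve_ik(W(t),TD),arm.solve_ik(W(t),TD*[-1,-1,1]))
arm.move_to(p,TOOLW); print(arm.current_t(),arm.current_ee_pos()-p); snap(arm,"wrist","w_tray2")
E
```

```text
[0.51237423 0.06063051 0.2338749 ] [ 19.8200244   20.9003111   95.1709535  -32.5671633   68.22624708
  14.75310601]
[0.5617352  0.04561397 0.07797109] [ 16.58493942  36.38162683  98.16838944 -39.55892089  51.68450269
  24.80813415]
[0.54739184 0.08826685 0.15591338] [ 21.29271591  29.90494736  94.07542044 -34.33022547  62.32500472
  20.72219267]
[0.4821165  0.0188397  0.07797109] [ 16.22031951  32.46943702 110.02389523 -44.35752246  45.60724103
  31.64227826]
[0.46777314 0.06149258 0.15591338] [ 21.77949775  24.64162341 105.44222299 -36.26308946  57.56551561
  25.1622438 ]
[ 12.61657982  32.248912   100.01820123 -39.37741308  51.61347202
 110.1203462 ] [ 12.61657982  32.248912   100.01820123 -39.37741308  51.61347202
 -69.8796538 ]
[ 19.15342815  23.89630361  93.74363475 -33.01380874  66.58545935
 105.13173235] [ 19.15342815  23.89630361  93.74363475 -33.01380874  66.58545935
 -74.86826765]
4.525 [0.00053458 0.00020599 0.00041526]
```

```bash
python3 - <<'E'
import cv2
im=cv2.imread(f"pics/w_tray2.png"); cv2.imwrite("pics/zz.png",cv2.resize(im[60:310,130:430],None,fx=2.6,fy=2.4,interpolation=cv2.INTER_CUBIC))
E
```

```text
(no output)
```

View pics/w_tray2.png

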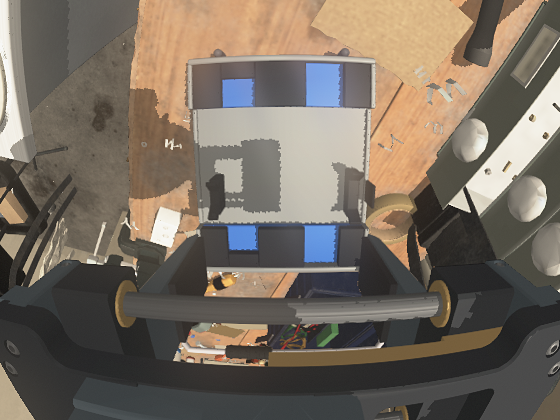

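```bash
python3 - <<'E'
import cv2
im=cv2.imread(f"pics/w_tray2.png"); 
cv2.imwrite("pics/zz.png",cv2.resize(im[45:125,180:385],None,fx=3.9,fy=3.9,interpolation=cv2.INTER_CUBIC))
cv2.imwrite("pics/zz2.png",cv2.resize(im[155:280,180:385],None,fx=3.9,fy=3.9,interpolation=cv2.INTER_CUBIC))
E
```

```text
(no output)
```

View pics/zz.png

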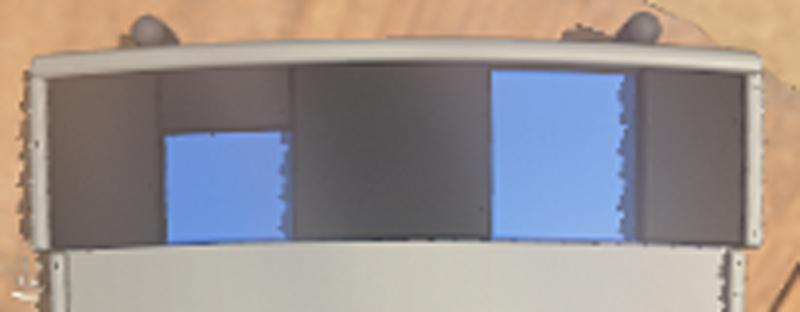

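View pics/zz2.png

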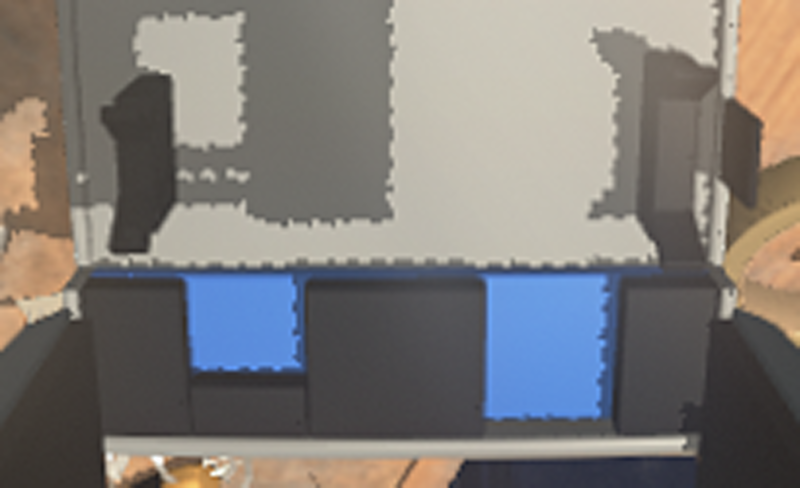

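```bash
cat > fit3.py <<'E'
from h import *
T=np.load("pics/w_tray2.npy")
a=lambda p:np.array(p)/3.9+[180,45]-.37; b=lambda p:np.array(p)/3.9+[180,155]-.37
D=[((-90.5,-58.5,14),a([165,135])),((-62,-58.5,14),a([167,243])),((-62,-25.5,26),a([292,243])),
((-106.5,60.5,14),a([635,73])),((-62,60.5,14),a([637,240])),((-106.5,23.5,26),a([491,72])),((-62,23.5,26),a([491,240])),
((62,-58.5,14),b([188,276])),((90.5,-58.5,14),b([191,371])),((62,60.5,14),b([614,276])),((106.5,60.5,14),b([612,420])),((62,23.5,26),b([486,282])),((62,-25.5,26),b([306,283])),
((62,0,6),b([395,265])),((-90.5,-40,14),a([230,132])),((90.5,-42,14),b([245,371]))]
P=np.array([d[0] for d in D])/1e3; U=np.array([d[1] for d in D])
def f(q,tilt=np.pi/6): return (proj(P@trayR(q[3],tilt).T+q[:3],K_w,T,True)-U).ravel()
r=least_squares(f,q,loss='soft_l1'); print(q,r.x); print(np.round(f(r.x).reshape(-1,2),1))
r2=least_squares(lambda q:f(q[:4],q[4]),[*r.x,.52],loss='soft_l1'); print(r2.x,np.degrees(r2.x[4]))
qq=r.x;RR=trayR(qq[3])
for n,K,TT,fi in (("w_tray2",K_w,T,True),("top0",K_top,T_top,False),("w_tray",K_w,np.load("pics/w_tray.npy"),True)):
    im=cv2.imread(f"pics/{n}.png"); s=4
    im=cv2.resize(im,None,fx=s,fy=s,interpolation=cv2.INTER_CUBIC)
    def line(A,B,c):
        pts=[proj(RR@((np.array(A)+(np.array(B)-A)*t)/1e3)+qq[:3],K,TT,fi)[0] for t in np.linspace(0,1,15)]
        cv2.polylines(im,[np.int32((np.array(pts)+.5)*s)],False,c,1)
    def box(x0,x1,y0,y1,z,c):
        for A,B in (((x0,y0),(x1,y0)),((x1,y0),(x1,y1)),((x1,y1),(x0,y1)),((x0,y1),(x0,y0))): line((*A,z),(*B,z),c)
    box(-113,113,-92,92,0,(0,0,255)); box(-106.5,106.5,23.5,60.5,14,(0,255,255)); box(-90.5,90.5,-58.5,-25.5,14,(0,255,255))
    box(1,49,66,78,45,(0,255,0)); box(7,43,-71,-61,52,(0,255,0))
    L=np.hypot(81,19); e0=np.arctan2(19,81)
    for th,c in ((2.2,(255,0,255)),(2.0,(255,255,0)),):
        x=106-L*np.cos(e0+th); z=40+L*np.sin(e0+th)
        line((106,-96,40),(x,-96,z),c);line((106,96,40),(x,96,z),c);line((x,-96,z),(x,96,z),c)
    x0,y0,w,h={"w_tray2":(175,150,220,205),"top0":(225,160,130,97),"w_tray":(195,90,200,150)}[n]
    o=im[y0*s:(y0+h)*s,x0*s:(x0+w)*s]
    if n=="top0": o=cv2.resize(o,None,fx=1.5,fy=1.5)
    if n=="w_tray2": o=cv2.resize(o,None,fx=.72,fy=.72)
    cv2.imwrite(f"pics/ov_{n}.png",o[:600,:800])
np.save("tray.npy",r.x)
E
python3 fit3.py
```

```text
[ 0.5311861   0.00468961  0.07165059 -1.24639508] [ 0.53103546  0.00542783  0.07229854 -1.24584656]
[[ 0.1  0.2]
 [-0.   0.4]
 [-0.2 -0.9]
 [-0.5  0.2]
 [-1.2  0.8]
 [ 0.2 -2.8]
 [ 0.2 -0.4]
 [-0.7 -0.2]
 [ 0.1 -0.3]
 [ 0.8 -0.6]
 [-0.9 -0.3]
 [ 0.1  2. ]
 [-1.3  1.9]
 [ 0.7  0.1]
 [ 1.8  0.1]
 [ 1.  -0.2]]
[ 0.53100249  0.00552905  0.07245397 -1.24587243  0.51868184] 29.718280083359343
```

View pics/ov_w_tray2.png

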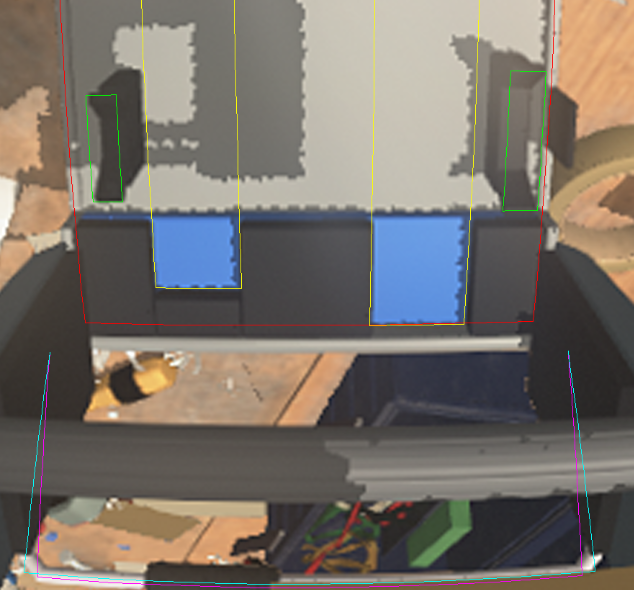

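View pics/ov_top0.png

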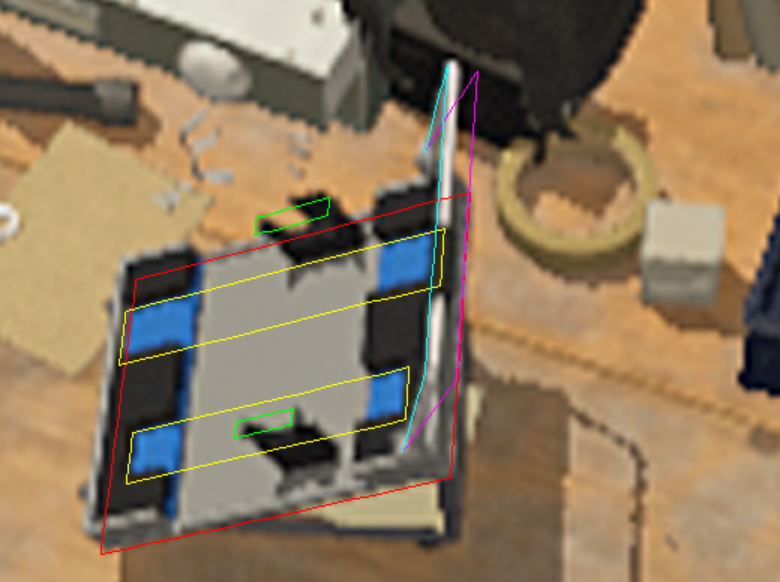

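View pics/ov_w_tray.png

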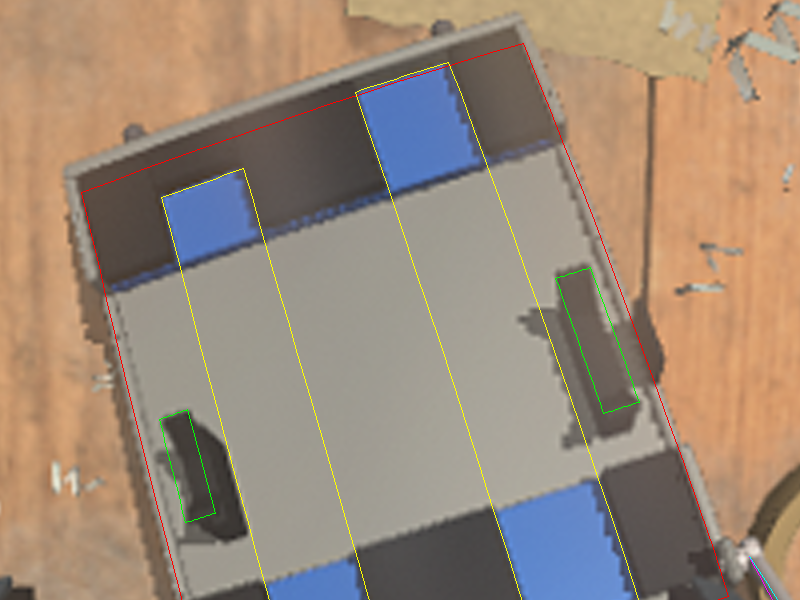

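```bash
python3 - <<'E'
from h import *
T=np.load("pics/w_wr.npy")
for uv,z in (((412,130),.0),((412,115),.1),((400,240),.015),((393,162),.015),((393,37),.05),((428,185),.12),((425,290),.12)): print(uv,z,toz([uv],z,K_w,T,True)[0])
T=np.load("pics/w_tray.npy")
for uv,z in (((413,20),.12),((410,150),.12),((425,195),.12),((425,195),.2)): print(uv,z,toz([uv],z,K_w,T,True)[0])
print("tool tray hand corners")
for z in (95,):
    for x in (-60,16): print(W([x,42+89,z]))
print(q)
E
```

```text
(412, 130) 0.0 [0.70227042 0.328791   0.        ]
(412, 115) 0.1 [0.65973823 0.34756395 0.1       ]
(400, 240) 0.015 [0.69307046 0.17963433 0.015     ]
(393, 162) 0.015 [0.67211193 0.2868615  0.015     ]
(393, 37) 0.05 [0.6561436  0.43833312 0.05      ]
(428, 185) 0.12 [0.67384106 0.28057464 0.12      ]
(425, 290) 0.12 [0.69007494 0.16155286 0.12      ]
(413, 20) 0.12 [0.69118114 0.24108401 0.12      ]
(410, 150) 0.12 [0.68961046 0.06365858 0.12      ]
(425, 195) 0.12 [0.71852789 0.00219622 0.12      ]
(425, 195) 0.2 [0.67979519 0.02227004 0.2       ]
tool tray hand corners
[0.62342561 0.14150743 0.12457095]
[0.64443872 0.07913396 0.16257095]
[ 0.53103546  0.00542783  0.07229854 -1.24584656]
```

```bash
python3 - <<'E'
from h import *
A=lambda p:np.array(p)/6+[130,140]-.42
print(toz(A([[500,168],[470,140],[543,140]]),0,K_top,T_top))
print(toz(A([[364,243],[572,341]]),.006,K_top,T_top))
im=cv2.imread("pics/w_wr.png")
cv2.imwrite("pics/z3.png",cv2.resize(im[20:280,360:560],None,fx=2.3,fy=2.3,interpolation=cv2.INTER_CUBIC))
E
```

```text
[[ 7.02893421e-01  3.25021279e-01 -2.22044605e-16]
 [ 7.15299368e-01  3.52515810e-01  0.00000000e+00]
 [ 7.33006793e-01  3.09844822e-01  2.22044605e-16]]
[[0.61550238 0.37390555 0.006     ]
 [0.59954458 0.22324582 0.006     ]]
```

View pics/z3.png

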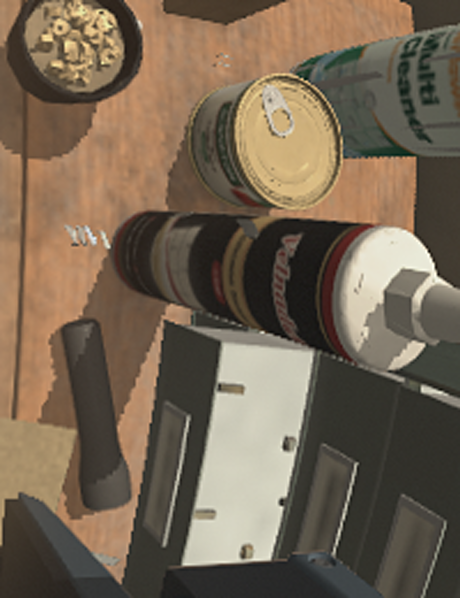

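```bash
python3 - <<'E'
from h import *
T=np.load("pics/w_wr.npy")
z=lambda p:np.array(p)/2.3+[360,20]-.3
for h in (0.0,.03,.08,.12): print(h,toz(z([[165,325],[128,580],[220,340]]),h,K_w,T,True)[:,:2].round(3).tolist())
A=lambda p:np.array(p)/6+[130,140]-.42
# top: drawer front bottom-left corner & top-left
for h in (0,.05,.08,.1,.12): print(h,toz(A([[525,80],[555,15],[755,190]]),h,K_top,T_top)[:,:2].round(3).tolist())
B=lambda p:np.array(p)/6+[200,160]-.42
for h in (0,.05,.08,.1,.12): print(h,toz(B([[112,42],[125,100]]),h,K_sc,T_sc)[:,:2].round(3).tolist())
E
```

```text
0.0 [[0.735, 0.288], [0.733, 0.12], [0.775, 0.281]]
0.03 [[0.72, 0.292], [0.718, 0.137], [0.757, 0.286]]
0.08 [[0.695, 0.299], [0.693, 0.164], [0.727, 0.293]]
0.12 [[0.675, 0.305], [0.674, 0.186], [0.704, 0.299]]
0 [[0.772, 0.342], [0.827, 0.348], [0.749, 0.17]]
0.05 [[0.739, 0.319], [0.792, 0.325], [0.716, 0.152]]
0.08 [[0.719, 0.305], [0.771, 0.311], [0.697, 0.142]]
0.1 [[0.705, 0.296], [0.757, 0.302], [0.684, 0.135]]
0.12 [[0.692, 0.287], [0.743, 0.293], [0.671, 0.128]]
0 [[0.909, 0.477], [0.836, 0.405]]
0.05 [[0.824, 0.404], [0.756, 0.337]]
0.08 [[0.774, 0.361], [0.708, 0.296]]
0.1 [[0.74, 0.332], [0.676, 0.269]]
0.12 [[0.706, 0.302], [0.644, 0.242]]
```

```bash
cat > pk1.py <<'E'
from rig import arm
from h import *
G=28
ang=np.arctan2(.0007,.178)
y=np.array([np.sin(ang),np.cos(ang),0]); x=np.array([y[1],-y[0],0])
Rp=np.c_[y,x,[0,0,-1]]
o=np.array([.4612,.334,0]); g=o+y*G/1e3+x*.001
arm.grip(.045)
arm.move_to(g+[0,0,.10],Rp)
arm.move_l(g+[0,0,.002],feed=.12); print("down",arm.current_t(),arm.current_ee_pos(),arm.current_force())
arm.grip(0.0); print("w",arm.current_width(),arm.current_t())
arm.move_l(g+[0,0,.13],feed=.2); print(arm.current_width(),arm.current_force())
snap(arm,"wrist","g1")
print(arm.current_t())
E
python3 pk1.py
```

```text
down 7.6083 [0.4627111  0.36219875 0.00265148] [ 1.19247926  0.0350591  -0.08217469]
w 0.011966558087821422 8.2167
0.011885970619827525 [-0.26323843  0.6994401  -1.94136199]
9.0583
```

View pics/g1.png

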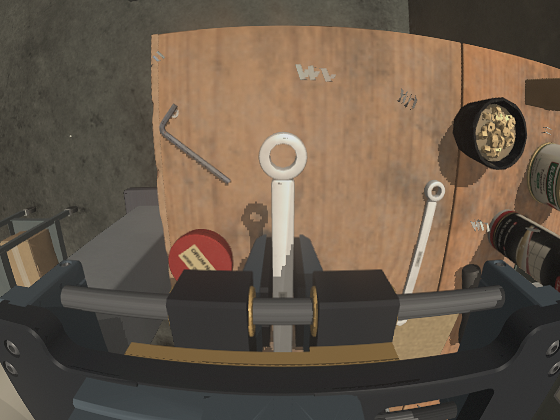

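```bash
python3 - <<'E'
from rig import arm
from h import *
T=np.load("pics/g1.npy"); p=arm.current_ee_pos(); print(p)
print(toz([[283,156],[282,133]],p[2]+.007,K_w,T,True)-p)
E
```

```text
[0.4615896  0.3615337  0.12862574]
[[0.00085097 0.06318548 0.007     ]
 [0.0003886  0.07487733 0.007     ]]
```

```bash
cat > pl1.py <<'E'
from rig import arm
from h import *
X,Y=-27.8,43
arm.move_to(W([X,Y,110]),TOOLW); print(arm.current_t(),arm.current_force())
arm.move_l(W([X,Y,40]),feed=.15)
arm.move_l(W([X,Y,22]),feed=.04); f0=arm.current_force(); print(f0)
for z in (20,18,17):
    arm.move_l(W([X,Y,z]),feed=.03); f=arm.current_force(); print(z,f-f0,TR.T@(arm.current_ee_pos()-q[:3])*1e3)
    if np.linalg.norm(f-f0)>6: break
arm.grip(.03); arm.sleep(.1)
print(arm.current_t(),arm.current_width())
arm.move_l(W([X,Y,120]),feed=.2)
snap(arm,"wrist","p1"); print(arm.current_t())
E
python3 pl1.py
```

```text
10.1167 [ 0.01508258 -0.14310633 -0.57845796]
[ 0.16492321 -0.311025   -0.21450811]
20 [-0.85762654  1.41653189  0.19367054] [-27.79041557  42.98727343  19.9835925 ]
18 [-0.86440179  0.41684659 -0.92155497] [-27.80068167  42.94625328  17.91036052]
17 [ 0.91120589 -0.34998252 -1.54434505] [-27.80539221  42.97249558  16.95424913]
12.6667 0.02998375556792042
13.3833
```

View pics/p1.png

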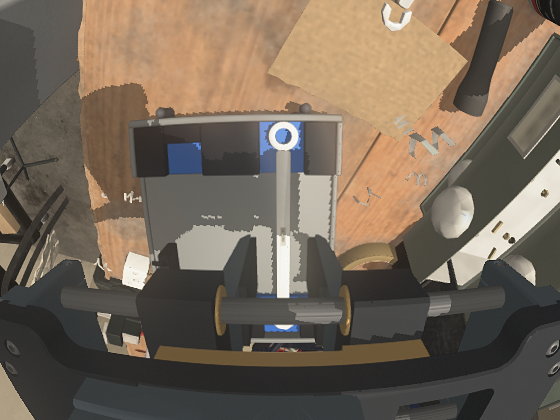

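```bash
cat > pk2.py <<'E'
from rig import arm
from h import *
G=-24
yw=np.array([.6157-.5980,.3762-.2272,0]); yw/=np.linalg.norm(yw); xw=np.array([yw[1],-yw[0],0])
t=np.radians(5)
z=np.array([0,0,-np.cos(t)])+np.sin(t)*xw; Rp=np.c_[-yw,np.cross(z,-yw),z]
o=np.array([.6068,.3005,0]); g=o+yw*G/1e3
print(g,arm.solve_ik(g+[0,0,.1],Rp),arm.solve_ik(g+[0,0,.002],Rp))
if __import__('sys').argv[1:]:
    arm.grip(.04)
    arm.move_to(g-z*.11,Rp); print(arm.current_t())
    arm.move_l(g+[0,0,.002],feed=.12); print("down",arm.current_t(),arm.current_ee_pos(),arm.current_force())
    arm.grip(0.0); print("w",arm.current_width(),arm.current_t(),arm.current_force())
    arm.move_l(g-z*.13,feed=.2); print(arm.current_width(),arm.current_force(),arm.current_ee_pos())
    snap(arm,"wrist","g2"); print(arm.current_t())
E
python3 pk2.py
```

```text
[0.6039689  0.27666757 0.        ] [  20.69095127   36.28865223   82.06818596   -2.73998331   57.23415739
 -151.1401167 ] [  20.69095127   43.72436585   85.54068109   -3.18518219   46.34035801
 -150.42366478]
```

```bash
python3 pk2.py go
```

```text
[0.6039689  0.27666757 0.        ] [  20.69095127   36.28865223   82.06818596   -2.73998331   57.23415739
 -151.1401167 ] [  20.69095127   43.72436585   85.54068109   -3.18518219   46.34035801
 -150.42366478]
16.4083
down 17.4583 [0.60296781 0.27629759 0.00227911] [-7.97079702 -3.36850345 11.83648782]
w 0.009721734003239191 18.025 [0.36122089 0.06427878 0.02274522]
0.009895555687408597 [-1.12281543 -0.10484922 -1.54208405] [0.59217638 0.277757   0.12851067]
18.8667
```

View pics/g2.png

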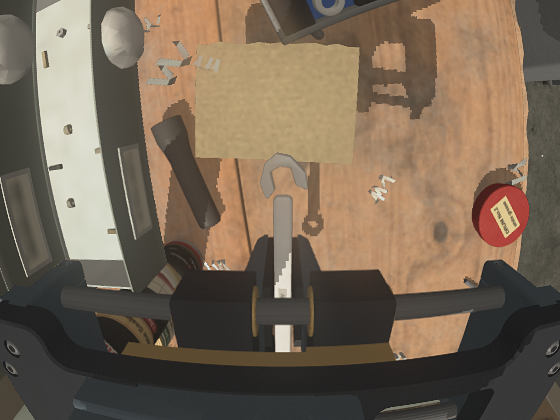

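```bash
python3 - <<'E'
from rig import arm
from h import *
T=np.load("pics/g2.npy"); p=arm.current_ee_pos(); Rt=arm.current_tool_rot()
o,d=ray([[282,153],[265,160],[303,160],[282,200],[274,240],[292,240]],K_w,T,True)
# intersect with plane tool z = -0.004
n=Rt[:,2]; t=((p-n*.004-o)@n)/(d@n)
print(((o+d*t[:,None]-p)@Rt*1e3).round(1))
E
```

```text
[[63.  -0.4 -4. ]
 [59.3 -9.2 -4. ]
 [59.4 10.5 -4. ]
 [37.9 -0.4 -4. ]
 [14.9 -4.8 -4. ]
 [14.9  5.2 -4. ]]
```

```bash
cat > pl2.py <<'E'
from rig import arm
from h import *
X,Y=-23.5,-42.5
arm.move_l([.54,.26,.2],feed=.25)
arm.move_to(W([X,Y,110]),TOOLW); print(arm.current_t(),arm.current_force())
arm.move_l(W([X,Y,40]),feed=.15)
arm.move_l(W([X,Y,22]),feed=.04); f0=arm.current_force(); print(f0)
for z in (20,18,17):
    arm.move_l(W([X,Y,z]),feed=.03); f=arm.current_force(); print(z,f-f0,TR.T@(arm.current_ee_pos()-q[:3])*1e3)
    if np.linalg.norm(f-f0)>6: break
arm.grip(.03); arm.sleep(.1)
print(arm.current_t(),arm.current_width())
arm.move_l(W([X,Y,100]),feed=.2)
arm.move_to(W([30,0,170]),TOOLW)
snap(arm,"wrist","p2"); print(arm.current_t())
E
python3 pl2.py
```

```text
22.075 [ 0.60587611 -0.12401802 -0.01813607]
[-0.25983158  0.63467209 -0.40005157]
20 [ 0.88753623 -0.68155746 -1.71885895] [-23.48753958 -42.47831266  20.00124739]
18 [ 0.1593312  -0.83336548 -0.58463405] [-23.49210646 -42.55232151  17.91943051]
17 [ 0.53196105 -1.18364308 -0.26645   ] [-23.4980625 -42.5428661  16.960536 ]
24.65 0.030322144317022157
25.7417
```

```bash
python3 - <<'E'
import cv2
im=cv2.imread(f"pics/p2.png"); cv2.imwrite("pics/zz.png",cv2.resize(im[50:280,150:410],None,fx=2.6,fy=2.6,interpolation=cv2.INTER_CUBIC))
E
```

```text
(no output)
```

View pics/zz.png

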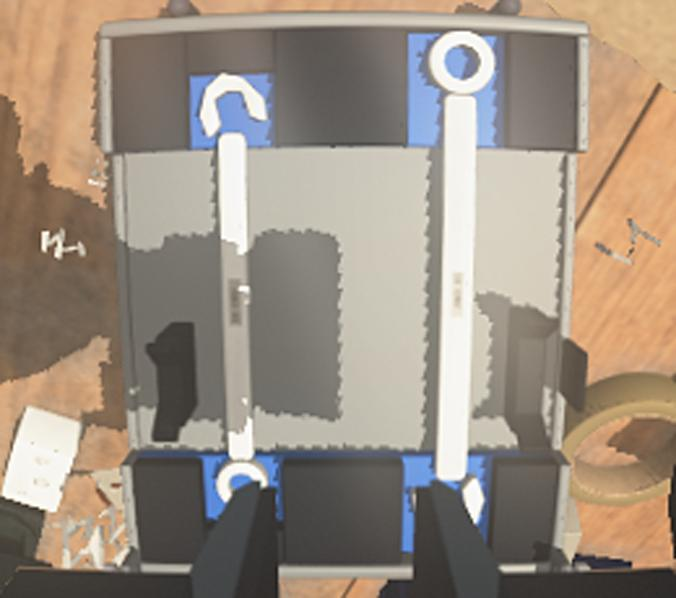

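```bash
python3 - <<'E'
from rig import arm
from h import *
o=np.array([.494,-.409,0]); yd=np.array([.59,.81,0]);yd/=np.linalg.norm(yd)
Rp=np.c_[yd,[yd[1],-yd[0],0],[0,0,-1]]
p=o-yd*.05+[0,0,.24]
print(arm.solve_ik(p,Rp))
arm.move_l(W([0,0,200]),feed=.3)
print(arm.current_ee_pos())
# over the bail first
arm.move_to([.44,-.02,.33],DOWN90)
arm.grip(.06)
arm.move_to(p,Rp); print(arm.current_t())
snap(arm,"wrist","sd")
E
```

```text
[-4.93411915e+01  2.88100803e+01  7.18330842e+01 -2.54444375e-14
  7.93568355e+01 -1.32717816e+01]
[0.49826717 0.10074631 0.24422258]
29.2417
```

View pics/sd.png

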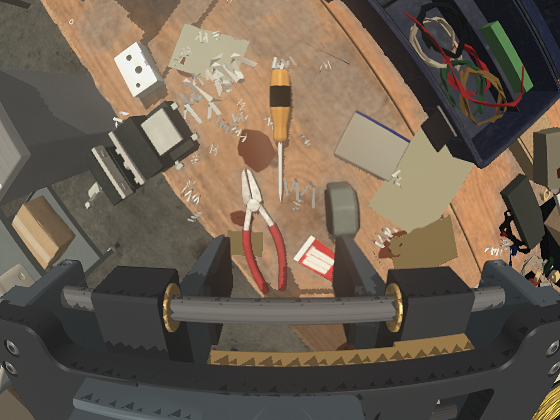

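```bash
python3 - <<'E'
from h import *
T=np.load("pics/sd.npy")
P=toz([[281,68],[280.5,140],[280,201]],.013,K_w,T,True); print(P, np.linalg.norm(P[0]-P[2]),np.linalg.norm(P[0]-P[1]))
yd=P[0]-P[2]; yd/=np.linalg.norm(yd); o=(P[0]+P[2])/2; print("o",o,yd)
xd=np.array([yd[1],-yd[0],0]); g=o+yd*.025
for n,uv in (("vise jaw R",(203,140)),("vise top",(185,118)),("notebook",(335,150)),("tape",(330,190)),("tapetop",(345,182)),("tbox",(370,5)),("tbox2",(440,125)),("block",(160,92))):
    for z in (0.03,.06,.1):
        v=toz([uv],z,K_w,T,True)[0]-g; print(n,z,"along",round(v@yd*1e3),"jaw",round(v@xd*1e3))
im=cv2.imread("pics/sd.png"); cv2.imwrite("pics/zz.png",cv2.resize(im[50:220,90:380],None,fx=2.7,fy=2.7,interpolation=cv2.INTER_CUBIC))
E
```

```text
[[ 0.54640481 -0.33340428  0.013     ]
 [ 0.49389622 -0.40470074  0.013     ]
 [ 0.44797001 -0.46676619  0.013     ]] 0.16575526449924027 0.08854567540722905
o [ 0.49718741 -0.40008524  0.013     ] [0.59385627 0.80457114 0.        ]
vise jaw R 0.03 along -28 jaw -92
vise jaw R 0.06 along -26 jaw -85
vise jaw R 0.1 along -23 jaw -75
vise top 0.03 along -1 jaw -114
vise top 0.06 along -1 jaw -105
vise top 0.1 along -1 jaw -92
notebook 0.03 along -40 jaw 65
notebook 0.06 along -37 jaw 60
notebook 0.1 along -32 jaw 53
tape 0.03 along -89 jaw 61
tape 0.06 along -82 jaw 56
tape 0.1 along -72 jaw 50
tapetop 0.03 along -79 jaw 79
tapetop 0.06 along -72 jaw 73
tapetop 0.1 along -64 jaw 65
tbox 0.03 along 141 jaw 105
tbox 0.06 along 130 jaw 97
tbox 0.1 along 115 jaw 86
tbox2 0.03 along -1 jaw 200
tbox2 0.06 along -1 jaw 184
tbox2 0.1 along -1 jaw 163
block 0.03 along 33 jaw -145
block 0.06 along 30 jaw -134
block 0.1 along 27 jaw -118
```

View pics/zz.png

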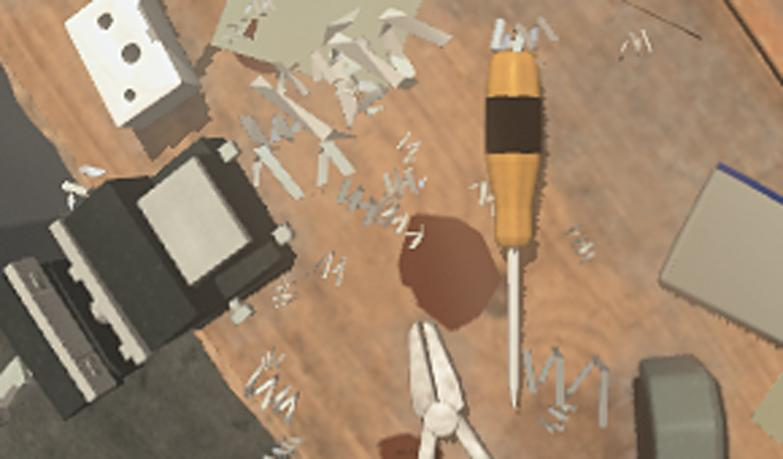

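```bash
cat > pk3.py <<'E'
from rig import arm
from h import *
yd=np.array([0.59385627,0.80457114,0.]); xd=np.array([yd[1],-yd[0],0]); o=np.array([.49719,-.40009,0])
t=np.radians(6)
z=np.array([0,0,-np.cos(t)])-np.sin(t)*xd   # hand leans to +xd
Rp=np.c_[yd,np.cross(z,yd),z]
g=o+yd*.048+[0,0,.007]
TD=np.c_[TR[:,1],TR[:,0],-TR[:,2]]
print(arm.solve_ik(g-z*.07,Rp),arm.solve_ik(g,Rp)); print(W([25,45,270]),arm.solve_ik(W([25,45,270]),TD))
if __import__('sys').argv[1:]:
    arm.grip(.045)
    arm.move_to(g-z*.09,Rp)
    arm.move_l(g,feed=.12); print("down",arm.current_t(),arm.current_ee_pos()-g,arm.current_force())
    arm.grip(0.0); print("w",arm.current_width(),arm.current_t(),arm.current_force())
    arm.move_l(g-z*.12,feed=.2); print(arm.current_width(),arm.current_force(),arm.current_ee_pos())
    snap(arm,"wrist","g3"); print(arm.current_t())
E
python3 pk3.py go
```

```text
[-39.64932152  40.93858964  76.16456962  -0.36040848  68.88782847
  -3.07076862] [-39.68433329  45.46456414  79.6224045   -0.3889548   60.90399373
  -3.04626762]
[0.53749242 0.12721201 0.3186254 ] [ 25.38600195  20.36367733  81.11877968 -29.98756605  83.41629623
 101.58800523]
down 31.3833 [ 0.0004389  -0.00057566  0.00088071] [-0.99502769 -0.01865891 -0.07903073]
w 0.02505169297248297 31.8333 [-0.1966865   0.45193032  5.64344102]
0.025202909049886982 [ 0.48485211  0.53404905 -1.54613699] [ 0.53514993 -0.36840965  0.12516826]
32.6333
```

View pics/g3.png

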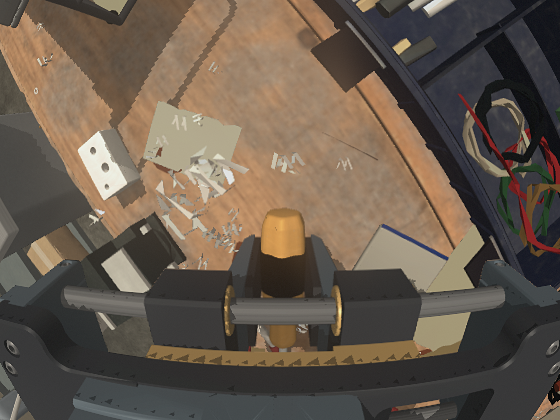

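```bash
cat > pl3.py <<'E'
from rig import arm
from h import *
T=np.load("pics/g3.npy"); p=arm.current_ee_pos(); Rt=arm.current_tool_rot()
o,d=ray([[283,210]],K_w,T,True); n=Rt[:,2]
for h in (.006,.014):
    t=((p-n*h-o)@n)/(d@n); print(h,((o+d*t[:,None]-p)@Rt*1e3).round(1))
TD=np.c_[TR[:,1],TR[:,0],-TR[:,2]]
arm.move_l([p[0]-.03,p[1],.34],feed=.3); print(arm.current_t())
arm.move_to(W([25,45,260]),TD); print(arm.current_t(),arm.current_ee_pos())
arm.move_l(W([25,45,100]),feed=.25); print(arm.current_t(),arm.current_width())
snap(arm,"scene","s3");snap(arm,"wrist","h3")
E
python3 pl3.py; python3 - <<'E'
import cv2
im=cv2.imread("pics/s3.png"); cv2.imwrite("pics/zz.png",cv2.resize(im[120:270,190:340],None,fx=4,fy=4,interpolation=cv2.INTER_CUBIC))
E
```

```text
0.006 [[34.1  0.3 -6. ]]
0.014 [[ 36.6   0.3 -14. ]]
33.5
35.325 [0.53928443 0.12187301 0.30972725]
36.1167 0.025011558293656134
```

View pics/zz.png

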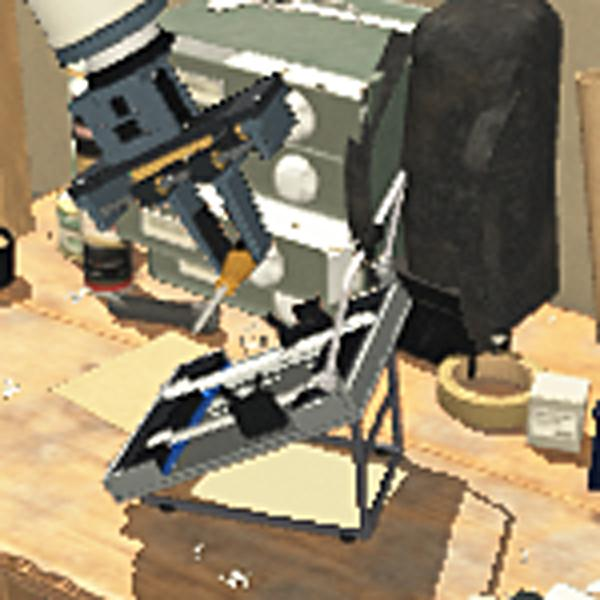

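View pics/h3.png

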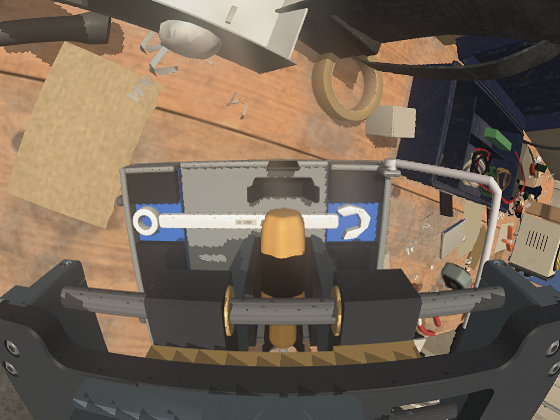

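```bash
python3 - <<'E'
from rig import arm
from h import *
p=arm.current_ee_pos(); Rt=arm.current_tool_rot()
for v in ([34,0,-6],[-48,0,-6],[-130,0,-6],[-130,0,0],[-130,0,-12]):
    print(v,(proj(p+Rt@(np.array(v)/1e3),K_sc,T_sc)[0]+.5-[190,120])*4)
E
```

```text
[34, 0, -6] [256.09066772 238.16632251]
[-48, 0, -6] [226.05932889 283.3798699 ]
[-130, 0, -6] [192.46808473 333.95301676]
[-130, 0, 0] [196.58906847 340.69959119]
[-130, 0, -12] [188.33236686 327.18232067]
```

```bash
cat > pl4.py <<'E'
from rig import arm
from h import *
arm.move_l(W([25,45,60]),feed=.15)
arm.move_l(W([25,45,40]),feed=.05); f0=arm.current_force(); print(f0)
for z in (37,35,34):
    arm.move_l(W([25,45,z]),feed=.03); f=arm.current_force(); print(z,f-f0,TR.T@(arm.current_ee_pos()-q[:3])*1e3)
    if np.linalg.norm(f-f0)>5: break
arm.grip(.04); arm.sleep(.1)
print(arm.current_t(),arm.current_width())
arm.move_l(W([25,45,150]),feed=.25)
snap(arm,"wrist","p3"); snap(arm,"scene","s4"); snap(arm,"top","t4"); print(arm.current_t())
E
python3 pl4.py; python3 - <<'E'
import cv2
im=cv2.imread("pics/s4.png"); cv2.imwrite("pics/zz.png",cv2.resize(im[120:270,190:340],None,fx=4,fy=4,interpolation=cv2.INTER_CUBIC))
E
```

```text
[-0.19675401  0.10304574 -0.99108641]
37 [-0.23926753 -0.59353857  0.15204493] [24.98583476 44.98105084 36.96751283]
35 [0.82642329 1.15994013 1.31629127] [25.03677863 45.15377746 35.05093981]
34 [0.41102896 2.08036497 3.63192376] [25.07366261 45.16868119 34.10185428]
38.4833 0.0405623869711091
39.25
```

View pics/zz.png

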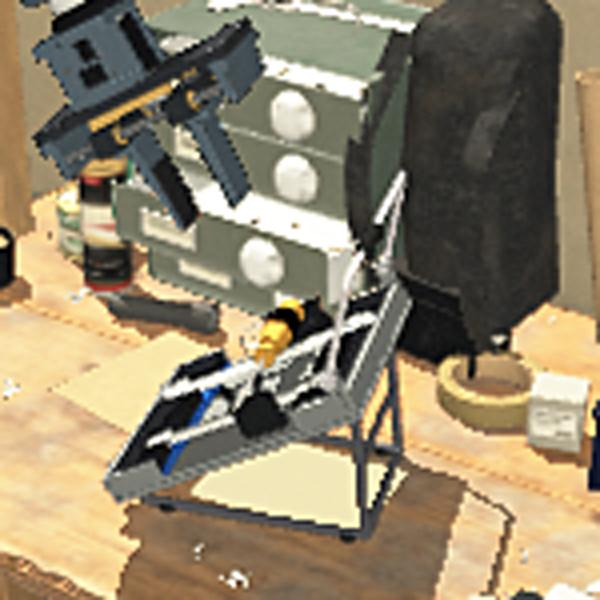

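View pics/p3.png

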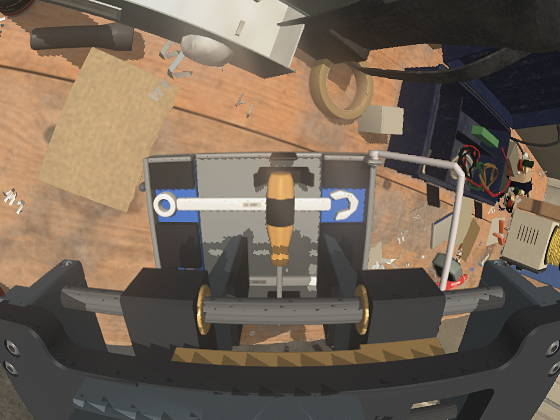

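```bash
python3 - <<'E'
from rig import arm
from h import *
for e in ([180,-32,200],[182,-32,90],[95,-32,105],[25,-32,64]): print(arm.solve_ik(W(e),TOOLW))
arm.move_to(W([30,0,180]),TOOLW); arm.grip(0.0)
snap(arm,"wrist","p4"); print(arm.current_t())
im=cv2.imread("pics/p4.png"); cv2.imwrite("pics/zz.png",cv2.resize(im[50:290,150:410],None,fx=2.5,fy=2.5,interpolation=cv2.INTER_CUBIC))
E
```

```text
[  6.10171999  11.82979783  90.91653767 -30.74003665  72.73654687
  -4.36873854]
[ -0.47835233  18.34970991  98.02616602 -33.89741772  57.9072965
  -2.14482237]
[  9.22464125  19.93849007 101.58458917 -35.34457847  58.50934626
   9.51297935]
[ 14.08480913  26.327673   105.95790463 -39.06479213  52.27139788
  21.18114262]
41.475
```

View pics/zz.png

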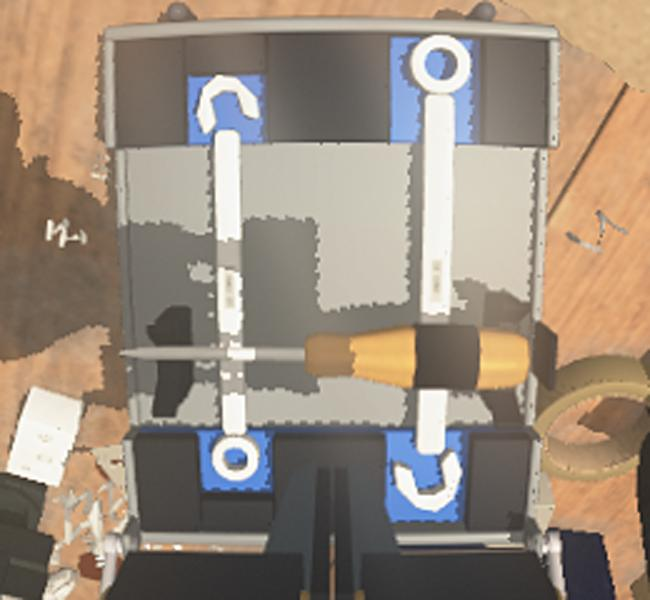

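View pics/p4.png

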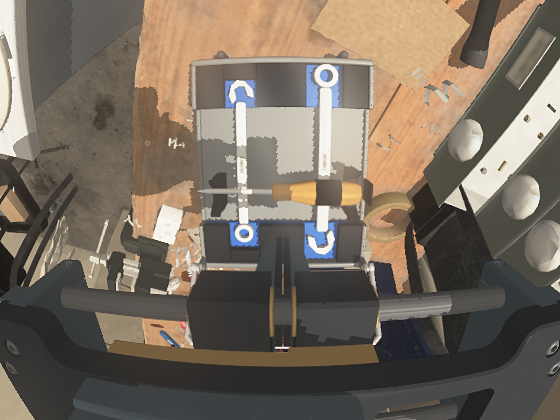

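```bash
cat > chk.py <<'E'
import sys
from h import *
T=np.load(f"pics/{sys.argv[1]}.npy")
for n,v in (("butt",[25,79,40]),("hend",[25,-3,40]),("tip",[25,-85,40]),("w13 box end",[-102.5,42,19]),("w13 open end",[102.5,42,19]),("w10 open",[-86.5,-42,18]),("w10 box",[86.5,-42,18])):
    print(n,((proj(W(v),K_w,T,True)[0]+.5-[150,50])*2.5).round())
E
python3 chk.py p4
```

```text
butt [528. 365.]
hend [324. 364.]
tip [120. 365.]
w13 box end [436.  46.]
w13 open end [424. 519.]
w10 open [227.  84.]
w10 box [237. 486.]
```

```bash
cat > bail1.py <<'E'
from rig import arm
from h import *
def B(th):
    e=.2304+th; return 106-83.2*np.cos(e),40+83.2*np.sin(e)
arm.move_to(W([200,-32,185]),TOOLW); print(arm.current_t(),TR.T@(arm.current_ee_pos()-q[:3])*1e3)
arm.move_l(W([200,-32,95]),feed=.2); f0=arm.current_force(); print(arm.current_t(),f0)
for th in np.arange(2.1,0.55,-.15):
    x,z=B(th); arm.move_l(W([x+21,-32,z-9]),feed=.12)
    f=TR.T@(arm.current_force()-f0); print(round(th,2),np.round(f,1))
    if np.linalg.norm(f)>25: break
x,z=B(.6)
snap(arm,"scene","b1"); print(arm.current_t())
E
python3 bail1.py; python3 - <<'E'
import cv2
im=cv2.imread("pics/b1.png"); cv2.imwrite("pics/zz.png",cv2.resize(im[120:270,190:340],None,fx=4,fy=4,interpolation=cv2.INTER_CUBIC))
E
```

```text
42.2 [199.55742482 -32.22129738 184.78440673]
42.8 [ 0.29335356 -0.00990202  0.85562561]
2.1 [-0.3 -0.2 -0.8]
1.95 [-0.5  0.2 -0.9]
1.8 [-0.4 -1.7  0.1]
1.65 [-0.6 -0.1 -0.5]
1.5 [-0.5  0.7 -0.1]
1.35 [-0.1 -0.5 -0.7]
1.2 [-0.8 -0.4 -0.7]
1.05 [-0.  -0.2 -0.1]
0.9 [-0.2 -0.4 -1.5]
0.75 [-0.4  0.4 -0.1]
0.6 [-0.5 -0.4 -1.5]
45.6333
```

View pics/zz.png

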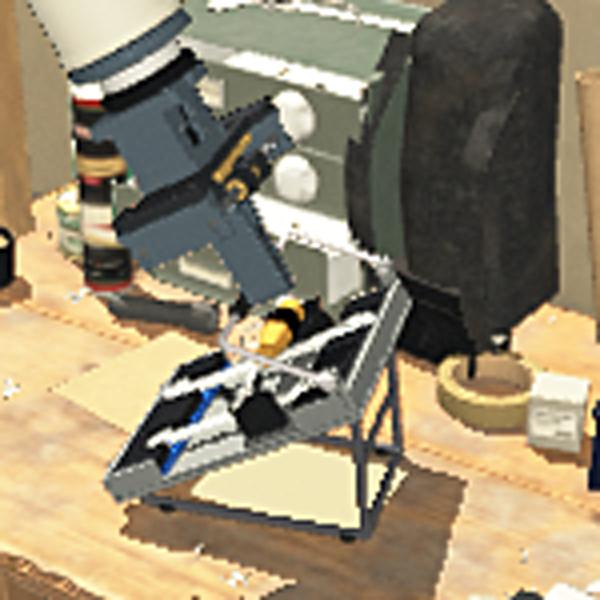

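```bash
cat > bail2.py <<'E'
from rig import arm
from h import *
def B(th):
    e=.2304+th; return 106-83.2*np.cos(e),40+83.2*np.sin(e)
p=TR.T@(arm.current_ee_pos()-q[:3])*1e3
arm.move_l(W([p[0]+3,-32,130]),feed=.2); arm.move_l(W([44,-32,128]),feed=.2); f0=arm.current_force()
for th in (.6,.45,.3,.2,.12,.06,.02,-.02,-.05):
    x,z=B(th); arm.move_l(W([x,-32,z+5]),feed=.08 if th>.1 else .03)
    f=TR.T@(arm.current_force()-f0); print(th,np.round(f,1),np.round(TR.T@(arm.current_ee_pos()-q[:3])*1e3,1))
    if f[2]>12: break
print(arm.current_t())
arm.move_l(W([x,-32,130]),feed=.2)
arm.move_to(W([30,0,200]),TOOLW); snap(arm,"wrist","b2"); snap(arm,"scene","b2s"); snap(arm,"top","b2t"); print(arm.current_t())
im=cv2.imread("pics/b2.png"); cv2.imwrite("pics/zz.png",cv2.resize(im[50:290,150:410],None,fx=2.5,fy=2.5,interpolation=cv2.INTER_CUBIC))
im=cv2.imread("pics/b2s.png"); cv2.imwrite("pics/zs.png",cv2.resize(im[150:270,200:330],None,fx=5,fy=5,interpolation=cv2.INTER_CUBIC))
E
python3 bail2.py; python3 chk.py b2
```

```text
0.6 [-0.2 -0.1  0.5] [ 50.3 -32.3 106.1]
0.45 [-0.4 -0.2 -0.2] [ 41.  -32.2  97.2]
0.3 [-0.3 -0.7 -0.2] [ 34.  -32.3  86.7]
0.2 [ 0.2 -0.8  1.2] [ 30.3 -32.3  79.4]
0.12 [-0.3 -0.8  0.3] [ 27.8 -32.2  73.3]
0.06 [-0.1 -1.   0.9] [ 26.2 -32.1  68.7]
0.02 [-0.  -1.1  0.4] [ 25.4 -32.   65.5]
-0.02 [  2.7 -10.4  47. ] [ 25.2 -31.8  64. ]
48.6583
49.7083
butt [517. 354.]
hend [324. 353.]
tip [131. 354.]
w13 box end [430.  52.]
w13 open end [419. 502.]
w10 open [232.  89.]
w10 box [241. 470.]
```

View pics/zz.png

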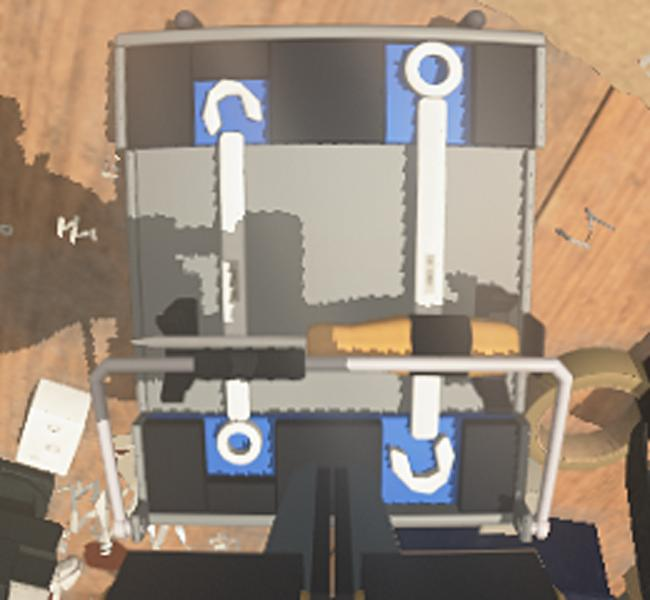

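View pics/zs.png

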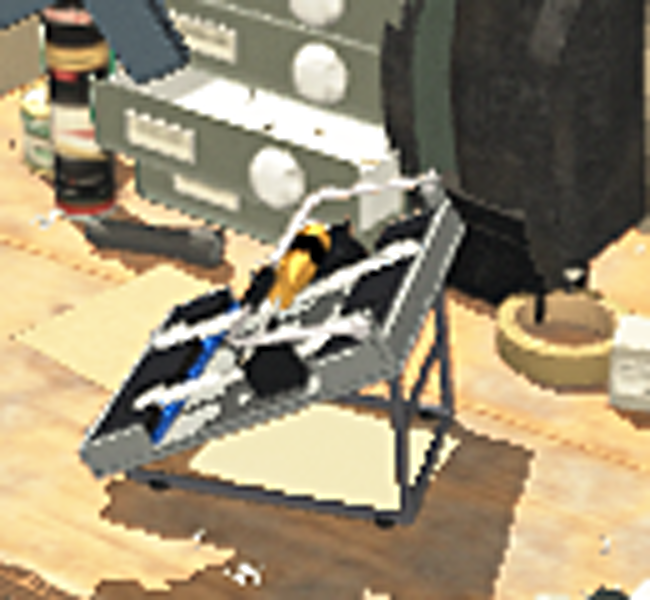

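```bash
python3 - <<'E'
from h import *
T=np.load("pics/b2.npy")
for th in (0,.05,.1,.2):
    e=.2304+th; x,z=106-83.2*np.cos(e),40+83.2*np.sin(e)
    print(th,[((proj(W([x,y,z]),K_w,T,True)[0]+.5-[150,50])*2.5).round().tolist() for y in (-80,0,80)])
for x in (17,19,21,23,25): print(x,[((proj(W([x,y,40]),K_w,T,True)[0]+.5-[150,50])*2.5).round().tolist() for y in (79,40,-40,-85)])
E
```

```text
0 [[132.0, 365.0], [331.0, 364.0], [529.0, 365.0]]
0.05 [[130.0, 370.0], [331.0, 369.0], [531.0, 370.0]]
0.1 [[128.0, 376.0], [331.0, 375.0], [534.0, 376.0]]
0.2 [[124.0, 389.0], [331.0, 388.0], [538.0, 389.0]]
17 [[518.0, 335.0], [427.0, 334.0], [235.0, 334.0], [130.0, 336.0]]
19 [[517.0, 340.0], [427.0, 339.0], [235.0, 339.0], [130.0, 340.0]]
21 [[517.0, 344.0], [426.0, 344.0], [235.0, 344.0], [131.0, 345.0]]
23 [[517.0, 349.0], [426.0, 348.0], [235.0, 348.0], [131.0, 349.0]]
25 [[517.0, 354.0], [426.0, 353.0], [235.0, 353.0], [131.0, 354.0]]
```

```bash
python3 - <<'E'
import cv2
im=cv2.imread("pics/b2.png"); cv2.imwrite("pics/zz.png",cv2.resize(im[165:235,180:375],None,fx=4,fy=4,interpolation=cv2.INTER_CUBIC))
E
```

```text
(no output)
```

View pics/zz.png

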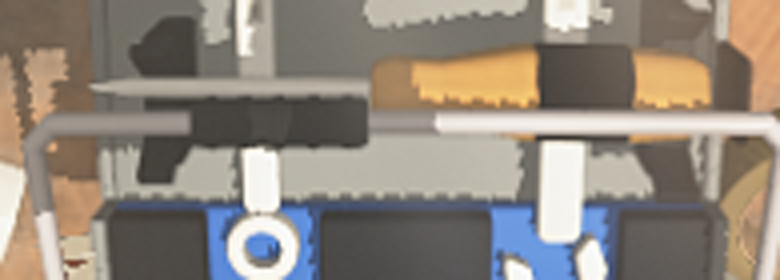

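```bash
python3 - <<'E'
from rig import arm
arm.move_l([.45,.15,.36],feed=.25); print(arm.current_t(),arm.current_force()); arm.sign_off()
E
```

```text
50.4083 [ 0.33103792  0.92579197 -0.13123335]
the job is handed in; nothing more can be done
```

The cassette is packed and I handed the job in at 50.4 s of the 72 s allowed. Both wrenches are flat in their own slots, the screwdriver is across in its saddles, and the bail is swung down and pressed shut. No verdict was reported.

**Last wrist picture, after closing the bail:**
- **Wrenches:** both have their ends in their own nests. They have slid about 4 mm down the slope, against the 9 mm allowed.
- **Screwdriver:** it lies in both saddles at about tray x = 20–21. It was aimed at 25 and must be between 17 and 33, so it rests on the low side of its notches.
- **Bail:** the crossbar matches the shut position, at or very near 0 rad. Pressing it met its stop with about 47 N at the fingertips. That is above the 40 N limit for the arm and gripper body, but the contact was at the fingers; the wrist limit is 120 N.
- **Bystanders:** the arm was not seen to touch any of them. There was one brief contact of about 15 N while reaching down for the short wrench, source unknown. I did not measure the bystanders' positions afterwards.

**Disagreement between views:** the overhead camera's view of the tray was about 2 pixels (roughly 5 mm) off from the wrist camera. I used the wrist pictures, which agreed with each other.

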